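# Rack the furniture feet in reverse order

## Robot

A 6-joint arm with a two-finger parallel gripper is mounted at the origin on the work surface. World frame = base frame: x ahead of the robot, y to its left, z up, the work surface at z = 0. Lengths are in m, angles in rad, forces in N, time in s.
With the tool pointing down it reaches from about 0.225 to 0.875 m from the base axis. Payload 3.4 kg.
Tool frame: the origin (TCP) lies at the very end of the fingers, on their centre line; the grasp point (between the pads) lies behind it (manip.grasp_offset is the z of the grasp point in the tool frame, in m); z points along the fingers, y is the line along which they close (so a half turn about z gives the same grasp; the last joint's range is limited). The gripper opens to 85 mm and grips with 20 to 120 N. Pads are 22 mm wide; open, the fingers measure 114 mm over their backs; the gripper's body (76 mm by 85 mm) begins 54 mm behind the grasp point. The pads swing forward as they close: fully open they stand 13 mm farther back than shut.
Start: joints at [1.049, 0.276, 1.505, -0, 1.361, -0.121], TCP at [0.224, 0.529, 0.198] pointing down, gripper open.
Joint ranges: [-2.89, 2.89], [-0.75, 2.08], [0.22, 2.7], [-1.18, 4.32], [0.11, 2.71], [-2.7, 2.7]. Speed limits (rad/s): [2.57, 2.57, 3.14, 3.14, 3.14, 3.14].

## Interface

Orientations are given as a unit quaternion [w, x, y, z].
In Python, from rig import manip gives the robot as it stands.
- The arm moves only by the shell command python3 -m pendant 'ROWS' [FORCE]. ROWS is JSON, a list of rows, each an object of numbers: "dx", "dy", "dz": the shift along the tool's x, y, z in m; "rx", "ry", "rz": the turn, a rotation vector about the tool's x, y, z in degrees; "hand": the finger opening in m, from 0 to 0.0854. In form: [{"dx": .., "dy": .., "dz": .., "rx": .., "ry": .., "rz": .., "hand": ..}, ...]. A call has 1 to 12 rows; each row shifts and turns the commanded pose from where the row before left it, along the tool's axes as they then stand; what a row does not reach is not made up. A row lasts 1/12 s, in which the tool goes at most 41.7 mm and 7.16 degrees, less where a joint would pass 70% of its speed; a pose out of reach is approached as far as the arm can. A call is refused whole if a number of a shift passes 0.0417 or a number of a turn 7.16, either way. A call with a gripper value outside its range is refused whole. The fingers move at their own pace and stop on an object; FORCE is the grip in N (left out, the last holds). Time passes only in rows, so rows that do not move let the fingers close. It gives the time, the measured TCP pose, the force, the opening and the grip force at its end, in the units of the state.
- manip.get_state(): the state, without advancing time (a new reading comes with each control period).
- manip.get_image(name): name is "scene" or "top"; returns a dict with "frame" (400x640x3 uint8, red, green, blue), "fx", "fy", "cx", "cy" (pixels), "position" and "attitude" of the camera in the world. Camera axes: x right, y up, looking along -z (the intrinsics and any distortion apply to the point x, -y, -z); pixel columns grow to the right and rows downward; lengths in m; the calibration is good to about 2 mm. A picture is of the moment at which its call begins. There is no depth.
- manip.sign_off(): hands the job in; it is judged then, once.
The state is a dict: "clock": time; "qpos": joint angles; "qd": joint speeds; "effort": joint torques, N m; "position": TCP position; "ee_rot": TCP orientation; "contact_force": force on the tool from outside, world axes, zero at the start; "moment": the same for the moment, N m; "width": finger opening in m; "gripper_force": force on a finger pad.
Only numpy, scipy, OpenCV 4.12 (cv2) and the standard library are available. Lean on these libraries where they do the work, as an engineer would, in place of code of your own. Each camera call takes 0.05 s, during which the arm holds its last target. There are 200 camera calls.

## Task

The four wooden furniture feet stand in a row on their white laminate pads as they came off the saw; move them all to the dark rack, one upright in each bay, in reverse order, so that the last one cut is the first to be sanded: the foot at the left end of the row goes in the bay at the right end of the rack, the next one in the bay beside it, and so on. Do not topple a foot, and leave the glue bottle between the board and the rack standing where it is.

Things in the scene. Friction and masses are not known exactly. Their poses are not given: they have to be found in the camera images.
- foot_block: Square furniture foot, 70 mm tall: lower 24 mm is 36 x 36 mm, the rest 44 x 44 mm with sides along its x and y; about 90 g. Beech, with a steel stud of 8 mm diameter standing 14 mm out of its top centre. Origin: centre of its underside, z up.
- foot_bun: Round, squat bun foot, 48 mm in diameter from 16 to 36 mm above its underside, narrower above and below, 46 mm tall; about 70 g. Beech, with a steel stud of 8 mm diameter standing 14 mm out of its top centre. Origin: centre of its underside, z up.
- foot_spindle: Tall slim turned foot, 95 mm tall: base 42 mm in diameter, a 24 mm neck, then 34 mm in diameter from 45 to 88 mm above its underside; about 80 g. Beech, with a steel stud of 8 mm diameter standing 14 mm out of its top centre. Origin: centre of its underside, z up.
- foot_hex: Hexagonal prism foot, 42 mm across flats (two flats face its +x and -x), 58 mm tall; about 75 g. Beech, with a steel stud of 8 mm diameter standing 14 mm out of its top centre. Origin: centre of its underside, z up.
- pad_block: Square white laminate pad 66 x 66 x 6 mm, under the square foot, within 5 mm of its centre. Fixed on a pine board 18 mm thick, 90 x 320 mm; the foot starts on its top, 24 mm over the table. Origin: centre of its underside; x across the board, y along the row (+y: left seen from the robot). Pads are 76 mm apart and stay put, showing which foot stood where.
- pad_bun: Round white laminate pad 68 mm in diameter, 6 mm thick, under the bun foot, within 5 mm of its centre. Fixed on a pine board 18 mm thick, 90 x 320 mm; the foot starts on its top, 24 mm over the table. Origin: centre of its underside; x across the board, y along the row (+y: left seen from the robot). Pads are 76 mm apart and stay put, showing which foot stood where.
- pad_spindle: White laminate pad 50 x 50 x 6 mm set cornerwise (a diamond), under the slim foot, within 5 mm of its centre. Fixed on a pine board 18 mm thick, 90 x 320 mm; the foot starts on its top, 24 mm over the table. Origin: centre of its underside; x across the board, y along the row (+y: left seen from the robot). Pads are 76 mm apart and stay put, showing which foot stood where.
- pad_hex: Hexagonal white laminate pad 62 mm across flats, 6 mm thick, under the hex foot, within 5 mm of its centre. Fixed on a pine board 18 mm thick, 90 x 320 mm; the foot starts on its top, 24 mm over the table. Origin: centre of its underside; x across the board, y along the row (+y: left seen from the robot). Pads are 76 mm apart and stay put, showing which foot stood where.
- rack: Dark wooden rack, fixed, 82 x 314 mm, beside the board (left or right of it), each turned up to 20 deg. Origin: centre of its underside, on the table; y along the row (+y: left seen from the robot). Bay centres: x 0, y -114, -38, 38, 114 mm; each 66 x 66 mm inside, floor 20 mm above origin; dividers and end walls 20 mm above the floor, long edges 8 mm wide, only 5 mm.
- glue: White glue bottle with an orange cap, 42 mm in diameter, 110 mm tall, standing loose between the board and the rack. Origin: centre of its underside, z up.
Mind the look-alikes: they are no part of the job. What is shaped like the foot_bun but green, red or yellow is not meant.

How it is judged:
At the end, for the whole second after the job is handed in: Each foot stands upright (within 0.1 rad), at rest, on the floor of its own bay, centred within 16 mm across the rack and 14 mm along it, in the reverse of the order in which they stood on the board (the pads show it); the glue bottle stands within 30 mm of where it was (x of foot_block in the frame of rack between -0.016 and 0.016 m and z of foot_block in the frame of rack between 0.016 and 0.025 m and angle between each of foot_block, foot_bun, foot_spindle, foot_hex's own z axis and vertical below 0.1 rad and linear speed of each of foot_block, foot_bun, foot_spindle, foot_hex below 0.02 m/s and angular speed of each of foot_block, foot_bun, foot_spindle, foot_hex below 0.2 rad/s and ((y of each of pad_bun, pad_spindle, pad_hex in the frame of pad_block below -0.03 m and y of foot_block in the frame of rack between -0.128 and -0.1 m) or (y of each of pad_bun, pad_spindle in the frame of pad_block below -0.03 m and y of pad_hex in the frame of pad_block above 0.03 m and y of foot_block in the frame of rack between -0.052 and -0.024 m) or (y of each of pad_bun, pad_hex in the frame of pad_block below -0.03 m and y of pad_spindle in the frame of pad_block above 0.03 m and y of foot_block in the frame of rack between -0.052 and -0.024 m) or (y of pad_bun in the frame of pad_block below -0.03 m and y of each of pad_spindle, pad_hex in the frame of pad_block above 0.03 m and y of foot_block in the frame of rack between 0.024 and 0.052 m) or (y of pad_bun in the frame of pad_block above 0.03 m and y of each of pad_spindle, pad_hex in the frame of pad_block below -0.03 m and y of foot_block in the frame of rack between -0.052 and -0.024 m) or (y of each of pad_bun, pad_hex in the frame of pad_block above 0.03 m and y of pad_spindle in the frame of pad_block below -0.03 m and y of foot_block in the frame of rack between 0.024 and 0.052 m) or (y of each of pad_bun, pad_spindle in the frame of pad_block above 0.03 m and y of pad_hex in the frame of pad_block below -0.03 m and y of foot_block in the frame of rack between 0.024 and 0.052 m) or (y of each of pad_bun, pad_spindle, pad_hex in the frame of pad_block above 0.03 m and y of foot_block in the frame of rack between 0.1 and 0.128 m)) and x of foot_bun in the frame of rack between -0.016 and 0.016 m and z of foot_bun in the frame of rack between 0.016 and 0.025 m and ((y of each of pad_block, pad_spindle, pad_hex in the frame of pad_bun below -0.03 m and y of foot_bun in the frame of rack between -0.128 and -0.1 m) or (y of each of pad_block, pad_spindle in the frame of pad_bun below -0.03 m and y of pad_hex in the frame of pad_bun above 0.03 m and y of foot_bun in the frame of rack between -0.052 and -0.024 m) or (y of each of pad_block, pad_hex in the frame of pad_bun below -0.03 m and y of pad_spindle in the frame of pad_bun above 0.03 m and y of foot_bun in the frame of rack between -0.052 and -0.024 m) or (y of pad_block in the frame of pad_bun below -0.03 m and y of each of pad_spindle, pad_hex in the frame of pad_bun above 0.03 m and y of foot_bun in the frame of rack between 0.024 and 0.052 m) or (y of pad_block in the frame of pad_bun above 0.03 m and y of each of pad_spindle, pad_hex in the frame of pad_bun below -0.03 m and y of foot_bun in the frame of rack between -0.052 and -0.024 m) or (y of each of pad_block, pad_hex in the frame of pad_bun above 0.03 m and y of pad_spindle in the frame of pad_bun below -0.03 m and y of foot_bun in the frame of rack between 0.024 and 0.052 m) or (y of each of pad_block, pad_spindle in the frame of pad_bun above 0.03 m and y of pad_hex in the frame of pad_bun below -0.03 m and y of foot_bun in the frame of rack between 0.024 and 0.052 m) or (y of each of pad_block, pad_spindle, pad_hex in the frame of pad_bun above 0.03 m and y of foot_bun in the frame of rack between 0.1 and 0.128 m)) and x of foot_spindle in the frame of rack between -0.016 and 0.016 m and z of foot_spindle in the frame of rack between 0.016 and 0.025 m and ((y of each of pad_block, pad_bun, pad_hex in the frame of pad_spindle below -0.03 m and y of foot_spindle in the frame of rack between -0.128 and -0.1 m) or (y of each of pad_block, pad_bun in the frame of pad_spindle below -0.03 m and y of pad_hex in the frame of pad_spindle above 0.03 m and y of foot_spindle in the frame of rack between -0.052 and -0.024 m) or (y of each of pad_block, pad_hex in the frame of pad_spindle below -0.03 m and y of pad_bun in the frame of pad_spindle above 0.03 m and y of foot_spindle in the frame of rack between -0.052 and -0.024 m) or (y of pad_block in the frame of pad_spindle below -0.03 m and y of each of pad_bun, pad_hex in the frame of pad_spindle above 0.03 m and y of foot_spindle in the frame of rack between 0.024 and 0.052 m) or (y of pad_block in the frame of pad_spindle above 0.03 m and y of each of pad_bun, pad_hex in the frame of pad_spindle below -0.03 m and y of foot_spindle in the frame of rack between -0.052 and -0.024 m) or (y of each of pad_block, pad_hex in the frame of pad_spindle above 0.03 m and y of pad_bun in the frame of pad_spindle below -0.03 m and y of foot_spindle in the frame of rack between 0.024 and 0.052 m) or (y of each of pad_block, pad_bun in the frame of pad_spindle above 0.03 m and y of pad_hex in the frame of pad_spindle below -0.03 m and y of foot_spindle in the frame of rack between 0.024 and 0.052 m) or (y of each of pad_block, pad_bun, pad_hex in the frame of pad_spindle above 0.03 m and y of foot_spindle in the frame of rack between 0.1 and 0.128 m)) and x of foot_hex in the frame of rack between -0.016 and 0.016 m and z of foot_hex in the frame of rack between 0.016 and 0.025 m and ((y of each of pad_block, pad_bun, pad_spindle in the frame of pad_hex below -0.03 m and y of foot_hex in the frame of rack between -0.128 and -0.1 m) or (y of each of pad_block, pad_bun in the frame of pad_hex below -0.03 m and y of pad_spindle in the frame of pad_hex above 0.03 m and y of foot_hex in the frame of rack between -0.052 and -0.024 m) or (y of each of pad_block, pad_spindle in the frame of pad_hex below -0.03 m and y of pad_bun in the frame of pad_hex above 0.03 m and y of foot_hex in the frame of rack between -0.052 and -0.024 m) or (y of pad_block in the frame of pad_hex below -0.03 m and y of each of pad_bun, pad_spindle in the frame of pad_hex above 0.03 m and y of foot_hex in the frame of rack between 0.024 and 0.052 m) or (y of pad_block in the frame of pad_hex above 0.03 m and y of each of pad_bun, pad_spindle in the frame of pad_hex below -0.03 m and y of foot_hex in the frame of rack between -0.052 and -0.024 m) or (y of each of pad_block, pad_spindle in the frame of pad_hex above 0.03 m and y of pad_bun in the frame of pad_hex below -0.03 m and y of foot_hex in the frame of rack between 0.024 and 0.052 m) or (y of each of pad_block, pad_bun in the frame of pad_hex above 0.03 m and y of pad_spindle in the frame of pad_hex below -0.03 m and y of foot_hex in the frame of rack between 0.024 and 0.052 m) or (y of each of pad_block, pad_bun, pad_spindle in the frame of pad_hex above 0.03 m and y of foot_hex in the frame of rack between 0.1 and 0.128 m)) and distance of glue from where it was at the start of the episode below 0.03 m and angle between glue's own z axis and vertical below 0.2 rad); the robot touches nothing.
It fails at once if a foot is toppled (leans more than 1 rad) (angle between any of foot_block, foot_bun, foot_spindle, foot_hex's own z axis and vertical above 1 rad).
It fails at once if the glue bottle is knocked over or shifted by more than 30 mm (angle between glue's own z axis and vertical above 0.5 rad or distance of glue from where it was at the start of the episode above 0.03 m).
It also fails if it takes over 112 s, if anything falls off the work surface, if the arm or the gripper's body presses on something with over 40 N, if the wrist force passes 120 N, or if a joint passes its speed limit or range.

## Working session

There is one attempt and no reset: what is moved stays moved. The work goes in short steps, Python scripts to look and compute and a shell command to move; the robot and the scene stay as the last step left them, time stands still between calls to the robot, and variables do not carry over. Pictures are saved under pics/ and viewed, at most 14 in all, crops included, and the job is handed in when it is done.

```bash
ls; mkdir -p pics; python3 - <<'E'
from rig import manip
import cv2,numpy as np
print(manip.grasp_offset); print(manip.get_state())
for n in("scene","top"):
    d=manip.get_image(n); print(n,{k:v for k,v in d.items() if k!="frame"})
    cv2.imwrite(f"pics/{n}0.png",d["frame"][:,:,::-1]); np.savez(f"{n}0.npz",**d)
E
```

```text
pics
-0.0187
{'clock': 0.0, 'qpos': array([ 1.04900284e+00,  2.76606014e-01,  1.50618347e+00, -2.20582768e-05,
        1.36070446e+00, -1.21028436e-01]), 'qd': array([ 0.00045694, -0.00124996, -0.00085684, -0.00052925,  0.00012279,
       -0.00086807]), 'effort': array([ 9.54768730e-04, -4.16770935e+01, -2.45807594e+01,  1.12674593e-04,
        1.09203896e-02,  6.27060012e-05]), 'position': array([0.22403803, 0.52888653, 0.19721345]), 'ee_rot': array([-2.90082030e-04,  1.99041861e-01,  9.79990527e-01, -9.05370361e-04]), 'contact_force': array([ 0.17459259,  0.47989751, -0.79994029]), 'moment': array([ 0.03746452,  0.00094596, -0.06946752]), 'gripper_force': 0.0, 'width': 0.08572923862731407}
scene {'fx': 384.1074545092923, 'fy': 384.1074545092923, 'cx': 314.59209366068376, 'cy': 203.85610118518437, 'position': array([ 1.0413517 , -0.49894489,  0.50365441]), 'attitude': array([0.80182523, 0.43387844, 0.20601023, 0.35550749])}
top {'fx': 442.0999987345538, 'fy': 442.0999987345538, 'cx': 315.2465384812389, 'cy': 206.30068744344192, 'position': array([0.43651547, 0.00458278, 1.11978513]), 'attitude': array([-0.70322602, -0.02473421,  0.01750951,  0.71032021])}
```

View pics/scene0.png

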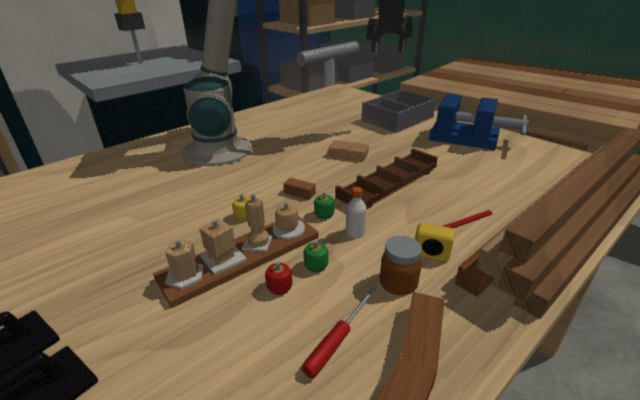

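View pics/top0.png

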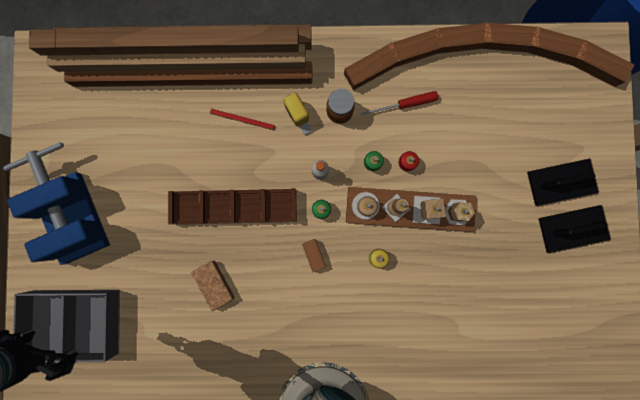

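The row, left to right (top-view pixels): wooden bun (366,206), spindle (401,207), block (433,208), hex (460,211). The rack is at columns 168-297 and the glue at (320,170). The bun look-alikes are green (321,209) and (374,160), red (409,160) and yellow (379,258). Only the one at (366,206) is bare beech on a round white pad, so that's the one meant. I'll confirm in an enlarged crop.

```bash
python3 - <<'E'
import cv2,numpy as np
t=cv2.imread("pics/top0.png"); s=cv2.imread("pics/scene0.png")
a=cv2.resize(t[180:240,335:495],(800,300),interpolation=cv2.INTER_CUBIC)   #x5
b=cv2.resize(s[180:300,145:345],(500,300),interpolation=cv2.INTER_CUBIC)  #x2.5
c=cv2.resize(s[145:245,325:445],(300,250),interpolation=cv2.INTER_CUBIC)
o=np.zeros((600,800,3),np.uint8);o[:300]=a;o[300:,:500]=b;o[300:550,500:]=c
cv2.imwrite("pics/crop1.png",o)
# masks: print blobs
for n,im,roi in(("top",t,(180,240,335,495)),("scene",s,(180,300,145,345))):
    y0,y1,x0,x1=roi; h=cv2.cvtColor(im,cv2.COLOR_BGR2HSV)
    m=((h[...,1]<70)&(h[...,2]>110)).astype(np.uint8); q=np.zeros_like(m); q[y0:y1,x0:x1]=m[y0:y1,x0:x1]
    k,l,st,ce=cv2.connectedComponentsWithStats(q)
    print(n,[(ce[i].round(1).tolist(),st[i].tolist()) for i in range(1,k) if st[i,4]>5])
h=cv2.cvtColor(t,cv2.COLOR_BGR2HSV)
for y in(190,200,215,222): print(y,[tuple(h[y,x]) for x in(160,166,170,180,200,240,290,296,300,349,440,472)])
E
```

```text
top [([360.8, 203.1], [352, 192, 27, 27, 237]), ([391.9, 207.9], [384, 194, 16, 28, 112]), ([422.1, 200.0], [414, 196, 27, 13, 153]), ([455.5, 201.4], [448, 199, 19, 7, 70]), ([403.7, 203.8], [403, 203, 3, 3, 6]), ([437.0, 207.5], [436, 207, 3, 2, 6]), ([465.8, 210.2], [465, 209, 3, 3, 6]), ([414.2, 221.7], [413, 221, 4, 2, 6]), ([425.6, 221.7], [422, 220, 9, 4, 18]), ([458.5, 223.5], [456, 223, 6, 2, 10])]
scene [([213.8, 220.3], [212, 220, 5, 2, 6]), ([295.6, 230.3], [281, 220, 24, 18, 175]), ([264.5, 244.6], [254, 235, 18, 15, 78]), ([229.4, 261.6], [211, 251, 35, 22, 266]), ([277.1, 262.0], [275, 261, 5, 3, 8]), ([189.2, 280.1], [174, 271, 28, 17, 162])]
190 [(np.uint8(17), np.uint8(93), np.uint8(165)), (np.uint8(17), np.uint8(94), np.uint8(166)), (np.uint8(17), np.uint8(95), np.uint8(156)), (np.uint8(17), np.uint8(95), np.uint8(156)), (np.uint8(13), np.uint8(115), np.uint8(100)), (np.uint8(11), np.uint8(135), np.uint8(70)), (np.uint8(10), np.uint8(161), np.uint8(65)), (np.uint8(17), np.uint8(98), np.uint8(70)), (np.uint8(17), np.uint8(94), np.uint8(162)), (np.uint8(12), np.uint8
[... 1038 characters left out ...]
t8(96), np.uint8(85)), (np.uint8(12), np.uint8(147), np.uint8(97)), (np.uint8(16), np.uint8(105), np.uint8(134)), (np.uint8(16), np.uint8(108), np.uint8(127))]
222 [(np.uint8(17), np.uint8(95), np.uint8(156)), (np.uint8(17), np.uint8(93), np.uint8(156)), (np.uint8(9), np.uint8(157), np.uint8(73)), (np.uint8(10), np.uint8(156), np.uint8(67)), (np.uint8(10), np.uint8(156), np.uint8(67)), (np.uint8(11), np.uint8(140), np.uint8(69)), (np.uint8(18), np.uint8(93), np.uint8(93)), (np.uint8(17), np.uint8(93), np.uint8(93)), (np.uint8(17), np.uint8(93), np.uint8(93)), (np.uint8(12), np.uint8(148), np.uint8(95)), (np.uint8(10), np.uint8(132), np.uint8(56)), (np.uint8(12), np.uint8(159), np.uint8(56))]
```

View pics/crop1.png

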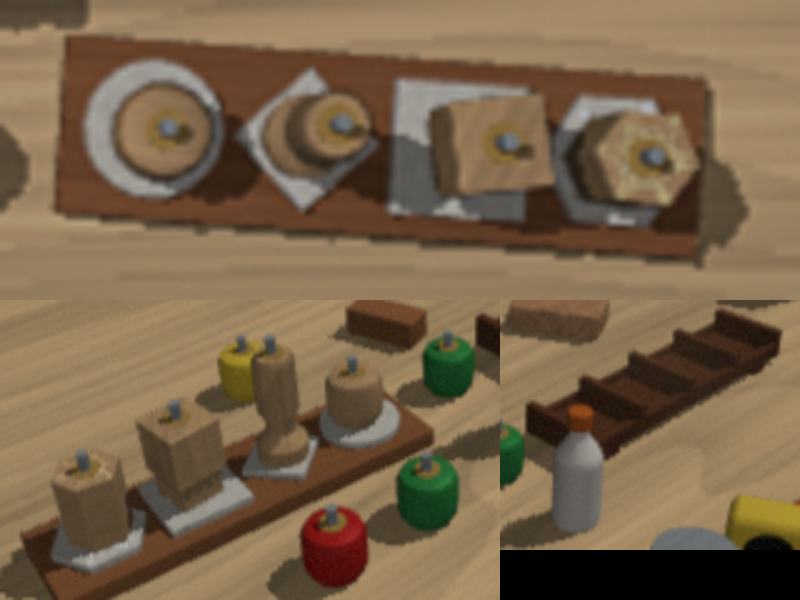

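The crop shows plain beech feet in the order bun, spindle, block, hex on round, diamond, square and hexagonal pads, so the wooden bun is confirmed. Next I triangulate the stud tips and the rack corners.

```bash
cat > h.py <<'E'
import cv2,numpy as np
from scipy.spatial.transform import Rotation as R
from rig import manip
def q2r(q): return R.from_quat([q[1],q[2],q[3],q[0]])
def ray(d,u,v):
    p=np.array([(u-d["cx"])/d["fx"],-(v-d["cy"])/d["fy"],-1.]); r=q2r(d["attitude"]).apply(p)
    return np.array(d["position"],float),r/np.linalg.norm(r)
def plane(d,u,v,z):
    o,r=ray(d,u,v); return o+r*(z-o[2])/r[2]
def tri(a,pa,b,pb):
    o1,r1=ray(a,*pa);o2,r2=ray(b,*pb)
    t=np.linalg.lstsq(np.c_[r1,-r2],o2-o1,rcond=None)[0]
    p,q=o1+t[0]*r1,o2+t[1]*r2; return (p+q)/2,np.linalg.norm(p-q)
def stud(d,u,v,w=5):
    f=d["frame"].astype(float);u0,v0=int(round(u)),int(round(v))
    s=f[v0-w:v0+w+1,u0-w:u0+w+1]; m=((s[...,2]-s[...,0])>-4).astype(np.uint8)  # neutral/blue
    k,l,st,ce=cv2.connectedComponentsWithStats(m)
    i=min(range(1,k),key=lambda i:np.hypot(*(ce[i]-w))); return ce[i]+[u0-w,v0-w],st[i].tolist()
def plan(x,y,z,yaw):
    "tool-frame shift to world target (TCP), then rz so that tool y lies at world angle yaw deg"
    s=manip.get_state();r=q2r(s["ee_rot"]);d=r.inv().apply(np.array([x,y,z])-s["position"])
    a=r.apply([0,1,0]);cur=np.degrees(np.arctan2(a[1],a[0])); e=(yaw-cur+90)%180-90
    zt=r.apply([0,0,1]); print("pos",s["position"].round(4),"shift mm",(d*1e3).round(1),"rz",round(-e,1),"cur yaw",round(cur,1),"tilt",zt[:2].round(4),"w",round(s["width"],4),"t",round(s["clock"],2))
E
python3 - <<'E'
from h import *
T=dict(np.load("top0.npz"));S=dict(np.load("scene0.npz"))
for n,a,b in(("bun",(368.3,205.3),(285.5,204.5)),("spin",(403.4,204.6),(252.7,196.2)),("block",(436.4,208.4),(214.4,222.2)),("hex",(465.8,211),(178,242.6))):
    (pa,sa),(pb,sb)=stud(T,*a),stud(S,*b); X,g=tri(T,pa,S,pb)
    print(n,pa.round(1),sa[2:],pb.round(1),sb[2:],X.round(4),"gap",g.round(4))
h=cv2.cvtColor(T["frame"],cv2.COLOR_RGB2HSV)
def rect(roi,cond,z,n):
    y0,y1,x0,x1=roi;m=np.zeros(h.shape[:2],np.uint8);m[y0:y1,x0:x1]=cond[y0:y1,x0:x1]*255
    m=cv2.morphologyEx(m,cv2.MORPH_CLOSE,np.ones((9,9)));c=max(cv2.findContours(m,0,2)[0],key=cv2.contourArea)
    bx=cv2.boxPoints(cv2.minAreaRect(c)); P=np.array([plane(T,*p,z) for p in bx])
    c=P.mean(0);e=[P[1]-P[0],P[2]-P[1]];L=max(e,key=np.linalg.norm);W=min(e,key=np.linalg.norm)
    L=L*np.sign(L[1]); print(n,bx.round(1).tolist(),c.round(4),"len",np.linalg.norm(L).round(4),np.linalg.norm(W).round(4),"x-axis deg",np.degrees(np.arctan2(-L[0],L[1])).round(2)); return bx
br=rect((170,245,150,312),(h[...,0]<14)&(h[...,1]>115)&(h[...,2]<115),.03,"rack")
rect((180,240,338,490),((h[...,0]<14)&(h[...,1]>120))|(h[...,1]<70),.018,"board")
s=sorted(br.tolist()); far=sorted(s[:2],key=lambda p:p[1]);near=sorted(s[2:],key=lambda p:p[1])
for n,pa,pb in(("far hi-x",far[0],(436.6,164.2)),("far lo-x",far[1],(412.2,149.8)),("near lo-x",near[1],(335.8,187))):
    X,g=tri(T,pa,S,pb);print(n,X.round(4),g.round(4))
for n,p,z in(("block",[(432,106),(546,95),(553,184),(438,195)],.094),("hex",[(578,156),(608,113),(665,112),(697,158),(660,205),(598,200)],.082)):
    P=np.array([plane(T,335+(u-2)/5,180+(v-2)/5,z) for u,v in p]);print(n,P[:,:2].round(4).tolist(),P.mean(0).round(4))
print("glue",plane(T,320,168,.11),"bun top",plane(T,335+162/5,180+129/5,.07),"green",plane(T,321,209,.05)); plan(.45,-.1,.2,0)
E
```

```text
bun [368.1 205.1] [3, 3, 8] [285.5 205. ] [2, 5, 10] [ 0.4997 -0.1106  0.0783] gap 0.0021
spin [403.  204.3] [3, 3, 7] [252.7 197.6] [3, 6, 14] [ 0.4979 -0.1837  0.1263] gap 0.002
block [436. 208.] [3, 3, 9] [214.7 223.7] [4, 6, 16] [ 0.4902 -0.2641  0.1014] gap 0.0022
hex [465.3 210.9] [4, 3, 9] [177.7 243.7] [4, 7, 19] [ 0.4835 -0.3349  0.0898] gap 0.002
rack [[167.3000030517578, 190.6999969482422], [295.0, 187.89999389648438], [295.70001220703125, 221.1999969482422], [168.0, 224.0]] [0.5048 0.2229 0.03  ] len 0.3173 0.0824 x-axis deg 0.65
board [[345.3999938964844, 222.1999969482422], [347.8999938964844, 186.60000610351562], [476.29998779296875, 195.60000610351562], [473.79998779296875, 231.1999969482422]] [ 0.4937 -0.2222  0.018 ] len 0.3205 0.0893 x-axis deg -4.66
far hi-x [0.543  0.3854 0.0145] 0.0072
far lo-x [0.4607 0.3779 0.033 ] 0.0025
near lo-x [0.4657 0.0641 0.0367] 0.0013
block [[0.5082, -0.2307], [0.5127, -0.2836], [0.4714, -0.2857], [0.4669, -0.2325]] [ 0.4898 -0.2582  0.094 ]
hex [[0.4848, -0.3012], [0.5049, -0.3158], [0.5051, -0.3424], [0.4833, -0.3567], [0.4615, -0.3388], [0.4641, -0.3099]] [ 0.4839 -0.3275  0.082 ]
glue [0.5851043  0.00282033 0.11      ] bun top [ 0.4992799  -0.10892653  0.07      ] green [0.49387235 0.00132976 0.05      ]
pos [0.2241 0.529  0.1973] shift mm [-453.4 -491.    -1.9] rz 67.0 cur yaw 67.0 tilt [-0.0008 -0.0015] w 0.0856 t 0.1
```

Stud heights agree with the text: mid-stud at 0.078, 0.126, 0.101 and 0.090 m, against 0.077, 0.126, 0.101 and 0.089 expected. The rack is 314 x 82 mm with its centre at (0.504, 0.221) and a yaw of about 0.8°, and the board's yaw is -4.7°. All of this is consistent, so I'm moving over the bun.

```bash
M="python3 -m pendant"; 
python3 -m pendant '[{"dx":-0.025,"dy":-0.024},{"dx":-0.025,"dy":-0.024},{"dx":-0.025,"dy":-0.024},{"dx":-0.025,"dy":-0.024},{"dx":-0.025,"dy":-0.024},{"dx":-0.025,"dy":-0.024},{"dx":-0.025,"dy":-0.024},{"dx":-0.025,"dy":-0.024},{"dx":-0.025,"dy":-0.024},{"dx":-0.025,"dy":-0.024}]'
python3 -m pendant '[{"dx":-0.025,"dy":-0.024},{"dx":-0.025,"dy":-0.024},{"dx":-0.025,"dy":-0.024},{"dx":-0.025,"dy":-0.024},{"dx":-0.025,"dy":-0.024},{"dx":-0.025,"dy":-0.024},{"dx":-0.025,"dy":-0.024},{"dx":-0.025,"dy":-0.024},{"dx":-0.025,"dy":-0.024},{"dx":-0.025,"dy":-0.024}]'
python3 -m pendant '[{"rz":6.7},{"rz":6.7},{"rz":6.7},{"rz":6.7},{"rz":6.7},{"rz":6.7},{"rz":6.7},{"rz":6.7},{"rz":6.7},{"rz":6.7},{},{}]'
python3 -c "
from h import *
plan(.4997,-.110,.10,0);print(manip.get_state()['qpos'].round(2))"
```

```text
pos [0.2241 0.529  0.1973] shift mm [-503.1 -480.6   98. ] rz 67.0 cur yaw 67.0 tilt [-0.0008 -0.0015] w 0.0856 t 0.1
[ 1.05  0.28  1.51 -0.    1.36 -0.12]invalid input
invalid input
invalid input
```

```bash

python3 -m pendant '[{"dx":-0.025,"dy":-0.024,"dz":0,"rx":0,"ry":0,"rz":0,"hand":0.085}]'; python3 -m pendant '[{"dx":-0.025,"dy":-0.024,"dz":0,"rx":0,"ry":0,"rz":0}]'
```

```text
clock: 0.18
position: [0.2368, 0.5017, 0.1972]
ee_rot: [-0.001, 0.197, 0.98, 0.002]
contact_force: [0.6, 0.0, 1.1]
width: 0.0851
gripper_force: 0.0invalid input
```

All seven keys are required in every row.

```bash

python3 -m pendant '[{"dx":-0.028,"dy":-0.0269,"dz":0,"rx":0,"ry":0,"rz":0,"hand":0.085},{"dx":-0.028,"dy":-0.0269,"dz":0,"rx":0,"ry":0,"rz":0,"hand":0.085},{"dx":-0.028,"dy":-0.0269,"dz":0,"rx":0,"ry":0,"rz":0,"hand":0.085},{"dx":-0.028,"dy":-0.0269,"dz":0,"rx":0,"ry":0,"rz":0,"hand":0.085},{"dx":-0.028,"dy":-0.0269,"dz":0,"rx":0,"ry":0,"rz":0,"hand":0.085},{"dx":-0.028,"dy":-0.0269,"dz":0,"rx":0,"ry":0,"rz":0,"hand":0.085},{"dx":-0.028,"dy":-0.0269,"dz":0,"rx":0,"ry":0,"rz":0,"hand":0.085},{"dx":-0.028,"dy":-0.0269,"dz":0,"rx":0,"ry":0,"rz":0,"hand":0.085}]' | sed -n 1,2p
python3 -m pendant '[{"dx":-0.028,"dy":-0.0269,"dz":0,"rx":0,"ry":0,"rz":0,"hand":0.085},{"dx":-0.028,"dy":-0.0269,"dz":0,"rx":0,"ry":0,"rz":0,"hand":0.085},{"dx":-0.028,"dy":-0.0269,"dz":0,"rx":0,"ry":0,"rz":0,"hand":0.085},{"dx":-0.028,"dy":-0.0269,"dz":0,"rx":0,"ry":0,"rz":0,"hand":0.085},{"dx":-0.028,"dy":-0.0269,"dz":0,"rx":0,"ry":0,"rz":0,"hand":0.085},{"dx":-0.028,"dy":-0.0269,"dz":0,"rx":0,"ry":0,"rz":0,"hand":0.085},{"dx":-0.028,"dy":-0.0269,"dz":0,"rx":0,"ry":0,"rz":0,"hand":0.085},{"dx":-0.028,"dy":-0.0269,"dz":0,"rx":0,"ry":0,"rz":0,"hand":0.085},{"dx":-0.028,"dy":-0.0269,"dz":0,"rx":0,"ry":0,"rz":0,"hand":0.085}]' | sed -n 1,2p
python3 -m pendant '[{"dx":0,"dy":0,"dz":0,"rx":0,"ry":0,"rz":6.7,"hand":0.085},{"dx":0,"dy":0,"dz":0,"rx":0,"ry":0,"rz":6.7,"hand":0.085},{"dx":0,"dy":0,"dz":0,"rx":0,"ry":0,"rz":6.7,"hand":0.085},{"dx":0,"dy":0,"dz":0,"rx":0,"ry":0,"rz":6.7,"hand":0.085},{"dx":0,"dy":0,"dz":0,"rx":0,"ry":0,"rz":6.7,"hand":0.085},{"dx":0,"dy":0,"dz":0,"rx":0,"ry":0,"rz":6.7,"hand":0.085},{"dx":0,"dy":0,"dz":0,"rx":0,"ry":0,"rz":6.7,"hand":0.085},{"dx":0,"dy":0,"dz":0,"rx":0,"ry":0,"rz":6.7,"hand":0.085},{"dx":0,"dy":0,"dz":0,"rx":0,"ry":0,"rz":6.7,"hand":0.085},{"dx":0,"dy":0,"dz":0,"rx":0,"ry":0,"rz":6.7,"hand":0.085},{"dx":0,"dy":0,"dz":0,"rx":0,"ry":0,"rz":0,"hand":0.085},{"dx":0,"dy":0,"dz":0,"rx":0,"ry":0,"rz":0,"hand":0.085}]' | sed -n 1,2p
python3 -c "
from h import *
plan(.4997,-.110,.10,0);print(manip.get_state()['qpos'].round(2))"
```

```text
clock: 0.85
position: [0.3603, 0.2103, 0.1979]
clock: 1.6
position: [0.4979, -0.1111, 0.1978]
clock: 2.6
position: [0.4976, -0.1091, 0.1977]
pos [ 0.4976 -0.1091  0.1977] shift mm [-1.   2.2 97.7] rz 0.2 cur yaw 0.2 tilt [-0.0007  0.0004] w 0.0851 t 2.6
[-0.35  0.18  1.64  0.    1.33 -0.36]
```

```bash

python3 -m pendant '[{"dx":-0.001,"dy":0.002,"dz":0.02,"rx":0,"ry":0,"rz":0,"hand":0.085},{"dx":0,"dy":0,"dz":0.02,"rx":0,"ry":0,"rz":0,"hand":0.085},{"dx":0,"dy":0,"dz":0.02,"rx":0,"ry":0,"rz":0,"hand":0.085},{"dx":0,"dy":0,"dz":0.02,"rx":0,"ry":0,"rz":0,"hand":0.085},{"dx":0,"dy":0,"dz":0.02,"rx":0,"ry":0,"rz":0,"hand":0.085},{"dx":0,"dy":0,"dz":0.02,"rx":0,"ry":0,"rz":0,"hand":0.085},{"dx":0,"dy":0,"dz":0.015,"rx":0,"ry":0,"rz":0,"hand":0.085},{"dx":0,"dy":0,"dz":0.015,"rx":0,"ry":0,"rz":0,"hand":0.085},{"dx":0,"dy":0,"dz":0.012,"rx":0,"ry":0,"rz":0,"hand":0.085},{"dx":0,"dy":0,"dz":0,"rx":0,"ry":0,"rz":0,"hand":0.085},{"dx":0,"dy":0,"dz":0,"rx":0,"ry":0,"rz":0,"hand":0.085}]'
python3 -m pendant '[{"dx":0,"dy":0,"dz":0,"rx":0,"ry":0,"rz":0,"hand":0.065},{"dx":0,"dy":0,"dz":0,"rx":0,"ry":0,"rz":0,"hand":0.06},{"dx":0,"dy":0,"dz":0,"rx":0,"ry":0,"rz":0,"hand":0.055},{"dx":0,"dy":0,"dz":0,"rx":0,"ry":0,"rz":0,"hand":0.05},{"dx":0,"dy":0,"dz":0,"rx":0,"ry":0,"rz":0,"hand":0.045},{"dx":0,"dy":0,"dz":0,"rx":0,"ry":0,"rz":0,"hand":0.04},{"dx":0,"dy":0,"dz":0,"rx":0,"ry":0,"rz":0,"hand":0.035},{"dx":0,"dy":0,"dz":0,"rx":0,"ry":0,"rz":0,"hand":0.03},{"dx":0,"dy":0,"dz":0,"rx":0,"ry":0,"rz":0,"hand":0.03},{"dx":0,"dy":0,"dz":0,"rx":0,"ry":0,"rz":0,"hand":0.03},{"dx":0,"dy":0,"dz":0,"rx":0,"ry":0,"rz":0,"hand":0.03}]' 40
python3 -c "
from h import *
d=manip.get_image('scene');cv2.imwrite('pics/g1.png',cv2.resize(d['frame'][150:300,140:440,::-1],(800,400)))"
```

```text
clock: 3.52
position: [0.4994, -0.11, 0.0356]
ee_rot: [-0.001, 0.706, 0.708, -0.0]
contact_force: [0.3, 0.0, -0.4]
width: 0.0849
gripper_force: 0.0
clock: 4.43
position: [0.5, -0.1102, 0.0361]
ee_rot: [0.0, 0.707, 0.707, 0.0]
contact_force: [-0.4, 0.2, 0.4]
width: 0.03
gripper_force: 0.1
```

View pics/g1.png

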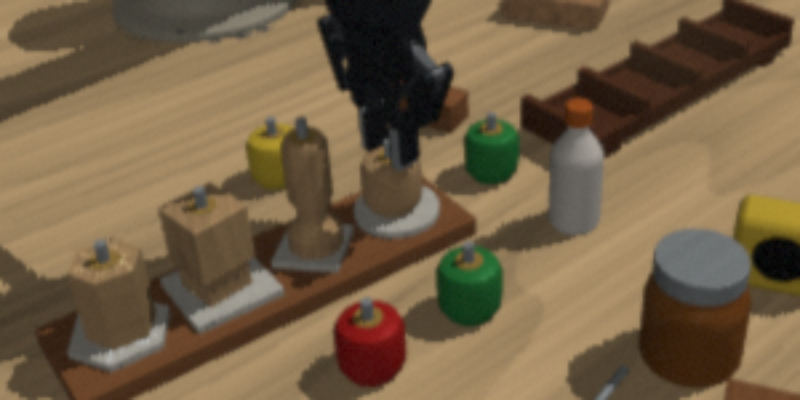

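The picture shows the bun still on its pad, with the fingers closed around the stud near its top (crop (405,165) and (370,145)). They stand higher than the reported TCP suggests, so I'll measure the finger tips' height.

```bash
python3 - <<'E'
from h import *
print({k:np.round(v,3) for k,v in manip.get_state().items()})
S=dict(np.load("scene0.npz")); T=dict(np.load("top0.npz"))
for u,v in((405,165),(370,145)):
    o,r=ray(S,140+u*.375,150+v*.375)
    t=((-.110)-o[1])/r[1]; print((o+t*r).round(4), "on y=-.11")
for x,z in((.515,.036),(.515,.07),(.5,.036)):
    p=q2r(S["attitude"]).inv().apply(np.array([x,-.11,z])-S["position"]); u=S["cx"]+S["fx"]*p[0]/-p[2]; v=S["cy"]-S["fy"]*p[1]/-p[2]; print(x,z,((u-140)/.375).round(),((v-150)/.375).round())
d=manip.get_image('top'); cv2.imwrite('pics/g2.png',cv2.resize(d['frame'][150:260,280:500,::-1],(800,400),interpolation=cv2.INTER_CUBIC))
E
```

```text
{'clock': np.float64(4.483), 'qpos': array([-0.353,  0.33 ,  1.876,  0.   ,  0.935, -0.354]), 'qd': array([-0.001, -0.   ,  0.   ,  0.001, -0.001,  0.002]), 'effort': array([-2.2000e-02, -3.8838e+01, -1.8541e+01, -1.5000e-02,  2.9000e-02,
        0.0000e+00]), 'position': array([ 0.5  , -0.11 ,  0.036]), 'ee_rot': array([0.   , 0.707, 0.707, 0.   ]), 'contact_force': array([0.075, 0.097, 1.073]), 'moment': array([-0.06 , -0.09 , -0.072]), 'gripper_force': np.float64(0.138), 'width': np.float64(0.03)}
[ 0.5174 -0.11    0.0696] on y=-.11
[ 0.4728 -0.11    0.067 ] on y=-.11
0.515 0.036 405.0 199.0
0.515 0.07 403.0 163.0
0.5 0.036 394.0 191.0
```

View pics/g2.png

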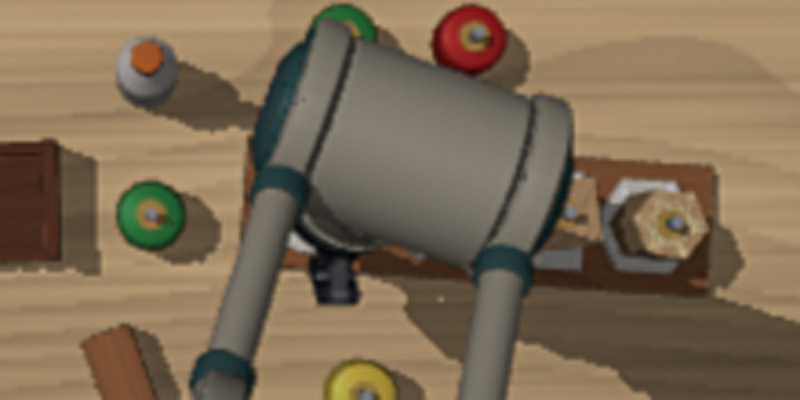

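The top view is blocked by the forearm, but the bun is untouched. The front finger tip sits at z≈0.069 while the TCP reads 0.036. I'll lift clear, then measure the tip offset in free air.

```bash

python3 -m pendant '[{"dx":0,"dy":0,"dz":-0.02,"rx":0,"ry":0,"rz":0,"hand":0.03},{"dx":0,"dy":0,"dz":-0.02,"rx":0,"ry":0,"rz":0,"hand":0.03},{"dx":0,"dy":0,"dz":-0.02,"rx":0,"ry":0,"rz":0,"hand":0.03},{"dx":0,"dy":0,"dz":-0.02,"rx":0,"ry":0,"rz":0,"hand":0.03},{"dx":0,"dy":0,"dz":0,"rx":0,"ry":0,"rz":0,"hand":0.03},{"dx":0,"dy":0,"dz":0,"rx":0,"ry":0,"rz":0,"hand":0.03},{"dx":0,"dy":0,"dz":0,"rx":0,"ry":0,"rz":0,"hand":0.03}]'
python3 -c "
from h import *
S=manip.get_image('scene'); f=S['frame'][80:230,180:380,::-1]; f=cv2.resize(f,(800,600),interpolation=cv2.INTER_CUBIC)
for x,z in((.515,.116),(.485,.116),(.5,.116)):
    p=q2r(S['attitude']).inv().apply(np.array([x,-.11,z])-S['position']); u=S['cx']+S['fx']*p[0]/-p[2]; v=S['cy']-S['fy']*p[1]/-p[2]; c=(int((u-180)*4),int((v-80)*4));print(c); cv2.circle(f,c,4,(0,0,255),1)
cv2.imwrite('pics/g3.png',f)"
```

```text
clock: 5.12
position: [0.4991, -0.1099, 0.1153]
ee_rot: [-0.001, 0.707, 0.707, -0.0]
contact_force: [-0.8, -0.4, -0.3]
width: 0.0299
gripper_force: 0.0
(439, 447)
(402, 425)
(420, 436)
```

View pics/g3.png

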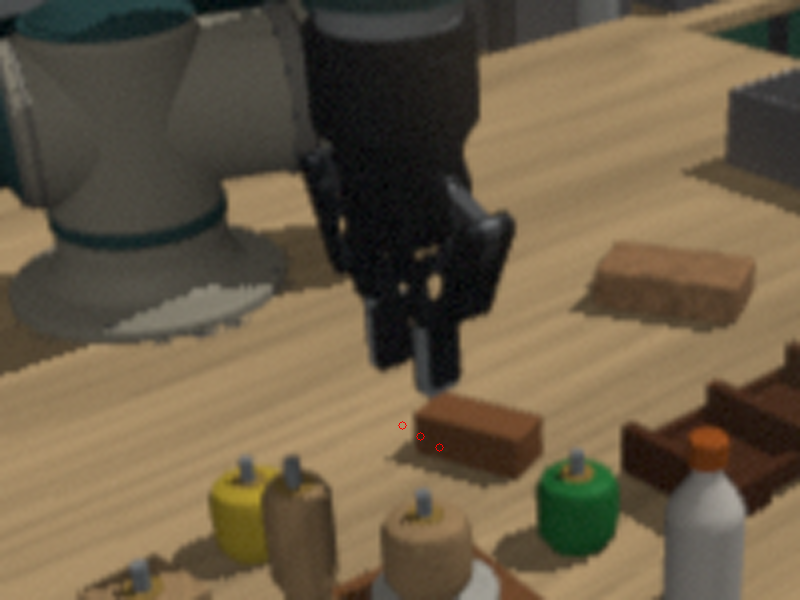

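The front tip is at crop (438,390), against (439,447) predicted from the state. So the real finger tips are about 35 mm higher than the reported TCP, while x and y agree. I'll use real z = reported z + 0.035 and watch the forces. Opening and descending again.

```bash

python3 -m pendant '[{"dx":0,"dy":0,"dz":0,"rx":0,"ry":0,"rz":0,"hand":0.085},{"dx":0,"dy":0,"dz":0,"rx":0,"ry":0,"rz":0,"hand":0.085},{"dx":0,"dy":0,"dz":0,"rx":0,"ry":0,"rz":0,"hand":0.085},{"dx":0,"dy":0,"dz":0,"rx":0,"ry":0,"rz":0,"hand":0.085},{"dx":0,"dy":0,"dz":0,"rx":0,"ry":0,"rz":0,"hand":0.085},{"dx":0,"dy":0,"dz":0,"rx":0,"ry":0,"rz":0,"hand":0.085},{"dx":0,"dy":0,"dz":0.02,"rx":0,"ry":0,"rz":0,"hand":0.085},{"dx":0,"dy":0,"dz":0.02,"rx":0,"ry":0,"rz":0,"hand":0.085},{"dx":0,"dy":0,"dz":0.02,"rx":0,"ry":0,"rz":0,"hand":0.085},{"dx":0,"dy":0,"dz":0.02,"rx":0,"ry":0,"rz":0,"hand":0.085}]' 
python3 -m pendant '[{"dx":0,"dy":0,"dz":0.01,"rx":0,"ry":0,"rz":0,"hand":0.085},{"dx":0,"dy":0,"dz":0.01,"rx":0,"ry":0,"rz":0,"hand":0.085},{"dx":0,"dy":0,"dz":0.008,"rx":0,"ry":0,"rz":0,"hand":0.085},{"dx":0,"dy":0,"dz":0.007,"rx":0,"ry":0,"rz":0,"hand":0.085},{"dx":0,"dy":0,"dz":0,"rx":0,"ry":0,"rz":0,"hand":0.085}]' 
python3 -m pendant '[{"dx":0,"dy":0,"dz":0,"rx":0,"ry":0,"rz":0,"hand":0.065},{"dx":0,"dy":0,"dz":0,"rx":0,"ry":0,"rz":0,"hand":0.06},{"dx":0,"dy":0,"dz":0,"rx":0,"ry":0,"rz":0,"hand":0.055},{"dx":0,"dy":0,"dz":0,"rx":0,"ry":0,"rz":0,"hand":0.052},{"dx":0,"dy":0,"dz":0,"rx":0,"ry":0,"rz":0,"hand":0.05},{"dx":0,"dy":0,"dz":0,"rx":0,"ry":0,"rz":0,"hand":0.048},{"dx":0,"dy":0,"dz":0,"rx":0,"ry":0,"rz":0,"hand":0.045},{"dx":0,"dy":0,"dz":0,"rx":0,"ry":0,"rz":0,"hand":0.04},{"dx":0,"dy":0,"dz":0,"rx":0,"ry":0,"rz":0,"hand":0.035},{"dx":0,"dy":0,"dz":0,"rx":0,"ry":0,"rz":0,"hand":0.035}]' 40
```

```text
clock: 6.0
position: [0.5001, -0.1102, 0.0355]
ee_rot: [0.0, 0.707, 0.707, 0.0]
contact_force: [1.0, -1.8, 0.3]
width: 0.0848
gripper_force: 0.0
clock: 6.42
position: [0.4994, -0.11, 0.0002]
ee_rot: [-0.001, 0.707, 0.707, -0.0]
contact_force: [0.4, -0.0, 0.5]
width: 0.0851
gripper_force: 0.0
clock: 7.25
position: [0.5004, -0.1103, 0.0017]
ee_rot: [0.001, 0.707, 0.707, 0.0]
contact_force: [-0.0, 0.4, 6.1]
width: 0.0464
gripper_force: 41.2
```

```bash
python3 -c "
from h import *
S=manip.get_image('scene'); f=S['frame'][160:250,240:360,::-1]; cv2.imwrite('pics/g4.png',cv2.resize(f,(800,600),interpolation=cv2.INTER_CUBIC))"
```

```text
(no output)
```

View pics/g4.png

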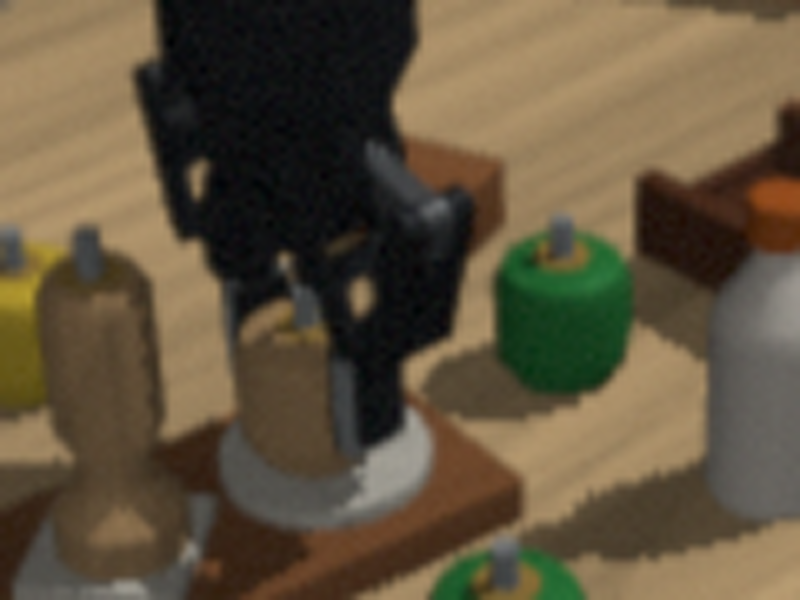

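The fingers now straddle the bun's widest band, with the front tip at crop (385,450) just above the white pad. Lifting slowly.

```bash

python3 -m pendant '[{"dx":0,"dy":0,"dz":-0.004,"rx":0,"ry":0,"rz":0,"hand":0.035},{"dx":0,"dy":0,"dz":-0.008,"rx":0,"ry":0,"rz":0,"hand":0.035},{"dx":0,"dy":0,"dz":-0.012,"rx":0,"ry":0,"rz":0,"hand":0.035},{"dx":0,"dy":0,"dz":-0.012,"rx":0,"ry":0,"rz":0,"hand":0.035},{"dx":0,"dy":0,"dz":-0.012,"rx":0,"ry":0,"rz":0,"hand":0.035},{"dx":0,"dy":0,"dz":-0.012,"rx":0,"ry":0,"rz":0,"hand":0.035},{"dx":0,"dy":0,"dz":0,"rx":0,"ry":0,"rz":0,"hand":0.035},{"dx":0,"dy":0,"dz":0,"rx":0,"ry":0,"rz":0,"hand":0.035}]' 
python3 -c "
from h import *
S=manip.get_image('scene'); f=S['frame'][130:250,220:380,::-1]; cv2.imwrite('pics/g5.png',cv2.resize(f,(800,600),interpolation=cv2.INTER_CUBIC))
o,r=ray(S,297,227.5)
for x in(.524,.532):t=(x-o[0])/r[0];print('grasp tip',(o+t*r).round(4))"
```

```text
clock: 7.97
position: [0.5003, -0.1103, 0.0617]
ee_rot: [0.001, 0.707, 0.707, 0.0]
contact_force: [-0.4, -0.2, -0.1]
width: 0.0463
gripper_force: 41.2
grasp tip [ 0.524  -0.1042  0.0309]
grasp tip [ 0.532  -0.1103  0.0382]
```

View pics/g5.png

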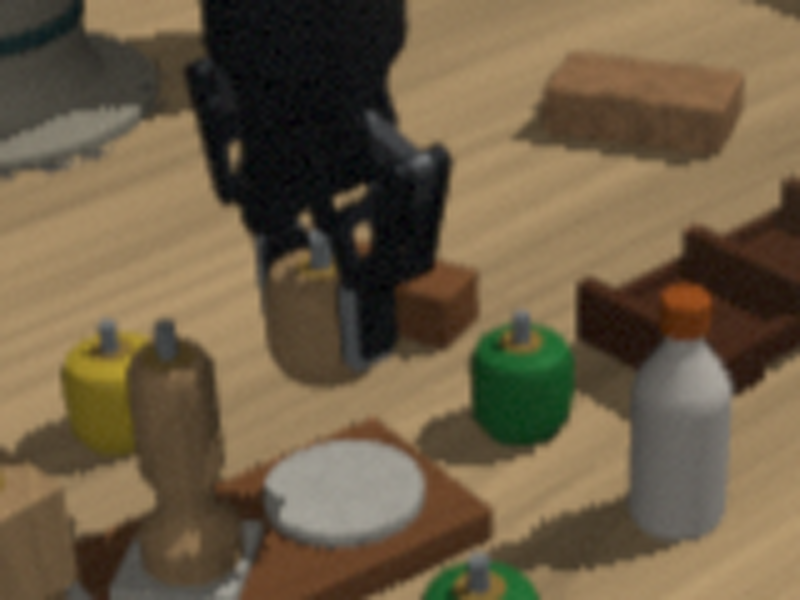

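The bun is held upright. Carrying it over to the right-hand bay at (0.506, 0.107).

```bash

python3 -m pendant '[{"dx":0,"dy":0,"dz":-0.015,"rx":0,"ry":0,"rz":0,"hand":0.035},{"dx":0,"dy":0,"dz":-0.02,"rx":0,"ry":0,"rz":0,"hand":0.035},{"dx":0,"dy":0,"dz":-0.02,"rx":0,"ry":0,"rz":0,"hand":0.035},{"dx":0.01,"dy":0.001,"dz":0,"rx":0,"ry":0,"rz":0,"hand":0.035},{"dx":0.02,"dy":0.001,"dz":0,"rx":0,"ry":0,"rz":0,"hand":0.035},{"dx":0.03,"dy":0.001,"dz":0,"rx":0,"ry":0,"rz":0,"hand":0.035},{"dx":0.03,"dy":0.001,"dz":0,"rx":0,"ry":0,"rz":0,"hand":0.035},{"dx":0.03,"dy":0.001,"dz":0,"rx":0,"ry":0,"rz":0,"hand":0.035},{"dx":0.03,"dy":0.001,"dz":0,"rx":0,"ry":0,"rz":-0.8,"hand":0.035},{"dx":0.03,"dy":0,"dz":0,"rx":0,"ry":0,"rz":0,"hand":0.035},{"dx":0.025,"dy":0,"dz":0,"rx":0,"ry":0,"rz":0,"hand":0.035},{"dx":0.012,"dy":0,"dz":0,"rx":0,"ry":0,"rz":0,"hand":0.035}]' 
python3 -m pendant '[{"dx":0,"dy":0,"dz":0,"rx":0,"ry":0,"rz":0,"hand":0.035},{"dx":0,"dy":0,"dz":0,"rx":0,"ry":0,"rz":0,"hand":0.035},{"dx":0,"dy":0,"dz":0.015,"rx":0,"ry":0,"rz":0,"hand":0.035},{"dx":0,"dy":0,"dz":0.02,"rx":0,"ry":0,"rz":0,"hand":0.035},{"dx":0,"dy":0,"dz":0.02,"rx":0,"ry":0,"rz":0,"hand":0.035},{"dx":0,"dy":0,"dz":0,"rx":0,"ry":0,"rz":0,"hand":0.035},{"dx":0,"dy":0,"dz":0,"rx":0,"ry":0,"rz":0,"hand":0.035}]' 
python3 -c "
from h import *
plan(.506,.107,-.001,.8)
T=manip.get_image('top'); f=T['frame'][160:250,150:330,::-1]; cv2.imwrite('pics/p1.png',cv2.resize(f,(800,400),interpolation=cv2.INTER_CUBIC))"
```

```text
clock: 9.02
position: [0.5032, 0.1101, 0.1145]
ee_rot: [-0.002, 0.701, 0.713, -0.001]
contact_force: [-0.2, 1.2, -0.9]
width: 0.0467
gripper_force: 41.3
clock: 9.6
position: [0.5038, 0.1054, 0.0602]
ee_rot: [-0.001, 0.702, 0.712, -0.001]
contact_force: [0.4, 0.4, 0.2]
width: 0.0467
gripper_force: 41.3
pos [0.5038 0.1054 0.0602] shift mm [ 1.6  2.4 61.2] rz -0.1 cur yaw 0.7 tilt [-0.0031 -0.0007] w 0.0467 t 9.6
```

View pics/p1.png

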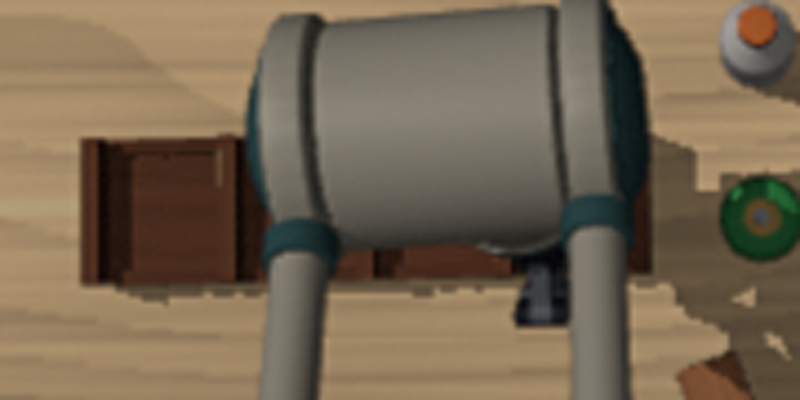

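The forearm hides the bay in this view, so I'll rely on the numbers and the force reading. Descending.

```bash

python3 -m pendant '[{"dx":0.0016,"dy":0.0024,"dz":0.01,"rx":0,"ry":0,"rz":0,"hand":0.035},{"dx":0,"dy":0,"dz":0.015,"rx":0,"ry":0,"rz":0,"hand":0.035},{"dx":0,"dy":0,"dz":0.015,"rx":0,"ry":0,"rz":0,"hand":0.035},{"dx":0,"dy":0,"dz":0.01,"rx":0,"ry":0,"rz":0,"hand":0.035},{"dx":0,"dy":0,"dz":0,"rx":0,"ry":0,"rz":0,"hand":0.035},{"dx":0,"dy":0,"dz":0,"rx":0,"ry":0,"rz":0,"hand":0.035}]' 
python3 -m pendant '[{"dx":0,"dy":0,"dz":0.004,"rx":0,"ry":0,"rz":0,"hand":0.035},{"dx":0,"dy":0,"dz":0.004,"rx":0,"ry":0,"rz":0,"hand":0.035},{"dx":0,"dy":0,"dz":0.002,"rx":0,"ry":0,"rz":0,"hand":0.035},{"dx":0,"dy":0,"dz":0,"rx":0,"ry":0,"rz":0,"hand":0.035},{"dx":0,"dy":0,"dz":0,"rx":0,"ry":0,"rz":0,"hand":0.035}]' 
python3 -c "
from h import *
plan(.506,.107,-.002,.8)"
```

```text
clock: 10.15
position: [0.5073, 0.1084, 0.0111]
ee_rot: [-0.0, 0.702, 0.712, -0.0]
contact_force: [0.5, -0.5, -0.9]
width: 0.0463
gripper_force: 41.3
clock: 10.57
position: [0.5072, 0.1085, 0.0012]
ee_rot: [0.0, 0.702, 0.712, 0.0]
contact_force: [-0.4, 0.3, -1.0]
width: 0.0466
gripper_force: 41.3
pos [0.5072 0.1085 0.0012] shift mm [-1.5 -1.2  3.2] rz 0.0 cur yaw 0.8 tilt [0.0001 0.0001] w 0.0466 t 10.57
```

```bash

python3 -m pendant '[{"dx":-0.001,"dy":-0.001,"dz":0.0015,"rx":0,"ry":0,"rz":0,"hand":0.035},{"dx":0,"dy":0,"dz":0.0015,"rx":0,"ry":0,"rz":0,"hand":0.035},{"dx":0,"dy":0,"dz":0,"rx":0,"ry":0,"rz":0,"hand":0.035},{"dx":0,"dy":0,"dz":0,"rx":0,"ry":0,"rz":0,"hand":0.035}]' 
python3 -m pendant '[{"dx":0,"dy":0,"dz":0,"rx":0,"ry":0,"rz":0,"hand":0.048},{"dx":0,"dy":0,"dz":0,"rx":0,"ry":0,"rz":0,"hand":0.05},{"dx":0,"dy":0,"dz":0,"rx":0,"ry":0,"rz":0,"hand":0.055},{"dx":0,"dy":0,"dz":0,"rx":0,"ry":0,"rz":0,"hand":0.06},{"dx":0,"dy":0,"dz":0,"rx":0,"ry":0,"rz":0,"hand":0.065},{"dx":0,"dy":0,"dz":-0.004,"rx":0,"ry":0,"rz":0,"hand":0.07},{"dx":0,"dy":0,"dz":-0.01,"rx":0,"ry":0,"rz":0,"hand":0.075},{"dx":0,"dy":0,"dz":-0.015,"rx":0,"ry":0,"rz":0,"hand":0.08},{"dx":0,"dy":0,"dz":-0.025,"rx":0,"ry":0,"rz":0,"hand":0.085},{"dx":0,"dy":0,"dz":-0.03,"rx":0,"ry":0,"rz":0,"hand":0.085},{"dx":0,"dy":0,"dz":-0.03,"rx":0,"ry":0,"rz":0,"hand":0.085},{"dx":0,"dy":0,"dz":-0.025,"rx":0,"ry":0,"rz":0,"hand":0.085}]' 
python3 -c "
from h import *
S=manip.get_image('scene'); f=S['frame'][130:250,300:460,::-1]; cv2.imwrite('pics/p2.png',cv2.resize(f,(800,600),interpolation=cv2.INTER_CUBIC))
plan(.4979,-.1837,.14,0)"
```

```text
clock: 10.9
position: [0.5061, 0.1074, -0.002]
ee_rot: [-0.0, 0.702, 0.712, -0.0]
contact_force: [0.3, 0.4, -0.5]
width: 0.047
gripper_force: 41.3
clock: 11.9
position: [0.5067, 0.1075, 0.1402]
ee_rot: [0.001, 0.702, 0.712, 0.001]
contact_force: [0.6, -0.3, 0.6]
width: 0.085
gripper_force: 0.0
pos [0.5102 0.1078 0.1449] shift mm [-291.3  -16.6    4.5] rz 0.8 cur yaw 0.8 tilt [0.012 0.001] w 0.0849 t 11.95
```

View pics/p2.png

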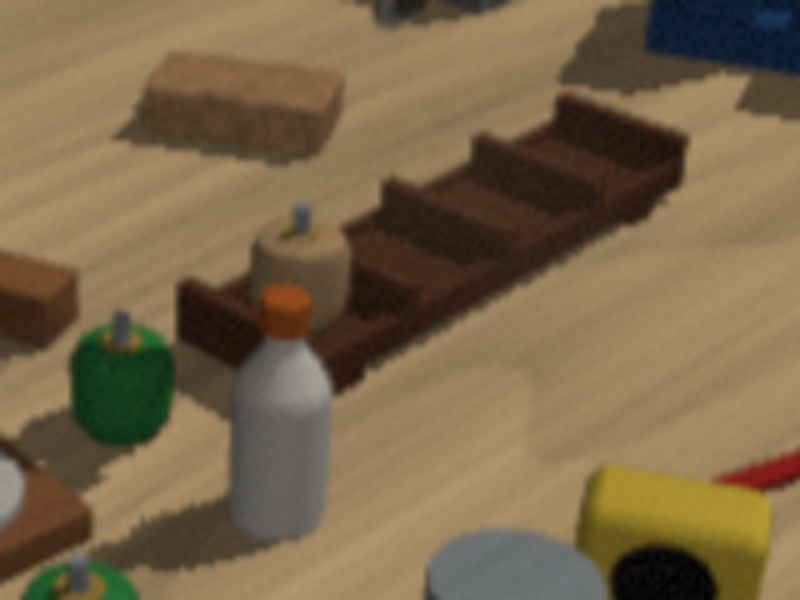

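The bun stands upright in the near bay (crop (300,270)) and the glue is undisturbed. Next is the spindle at (0.498, -0.184).

```bash

python3 -m pendant '[{"dx":-0.01,"dy":-0.0013,"dz":0,"rx":0,"ry":0,"rz":0,"hand":0.085},{"dx":-0.025,"dy":-0.0013,"dz":0,"rx":0,"ry":0,"rz":0,"hand":0.085},{"dx":-0.03,"dy":-0.0013,"dz":0,"rx":0,"ry":0,"rz":0,"hand":0.085},{"dx":-0.03,"dy":-0.0013,"dz":0,"rx":0,"ry":0,"rz":0,"hand":0.085},{"dx":-0.03,"dy":-0.0013,"dz":0,"rx":0,"ry":0,"rz":0,"hand":0.085},{"dx":-0.03,"dy":-0.0013,"dz":0,"rx":0,"ry":0,"rz":0,"hand":0.085},{"dx":-0.03,"dy":-0.0013,"dz":0,"rx":0,"ry":0,"rz":0,"hand":0.085},{"dx":-0.03,"dy":-0.0013,"dz":0,"rx":0,"ry":0,"rz":0,"hand":0.085},{"dx":-0.03,"dy":-0.0013,"dz":0,"rx":0,"ry":0,"rz":0,"hand":0.085},{"dx":-0.03,"dy":-0.0013,"dz":0,"rx":0,"ry":0,"rz":0.8,"hand":0.085},{"dx":-0.016,"dy":0,"dz":0,"rx":0,"ry":0,"rz":0,"hand":0.085},{"dx":0,"dy":0,"dz":0,"rx":0,"ry":0,"rz":0,"hand":0.085}]'
python3 -m pendant '[{"dx":0,"dy":0,"dz":0,"rx":0,"ry":0,"rz":0,"hand":0.085},{"dx":0,"dy":0,"dz":0,"rx":0,"ry":0,"rz":0,"hand":0.085}]' >/dev/null
python3 -c "
from h import *
plan(.4979,-.1837,.038,0)"
```

```text
clock: 12.95
position: [0.4963, -0.1875, 0.1363]
ee_rot: [0.0, 0.708, 0.706, -0.001]
contact_force: [0.8, 0.1, -0.4]
width: 0.0853
gripper_force: 0.0
pos [ 0.4963 -0.1829  0.1365] shift mm [-1.   1.8 98.5] rz 0.0 cur yaw 0.0 tilt [-0.0016  0.0016] w 0.0852 t 13.12
```

```bash

python3 -m pendant '[{"dx":-0.001,"dy":0.0015,"dz":0,"rx":0,"ry":0,"rz":0,"hand":0.085},{"dx":0,"dy":0,"dz":0.01,"rx":0,"ry":0,"rz":0,"hand":0.085},{"dx":0,"dy":0,"dz":0.018,"rx":0,"ry":0,"rz":0,"hand":0.085},{"dx":0,"dy":0,"dz":0.018,"rx":0,"ry":0,"rz":0,"hand":0.085},{"dx":0,"dy":0,"dz":0.018,"rx":0,"ry":0,"rz":0,"hand":0.085},{"dx":0,"dy":0,"dz":0.018,"rx":0,"ry":0,"rz":0,"hand":0.085},{"dx":0,"dy":0,"dz":0.012,"rx":0,"ry":0,"rz":0,"hand":0.085},{"dx":0,"dy":0,"dz":0.004,"rx":0,"ry":0,"rz":0,"hand":0.085},{"dx":0,"dy":0,"dz":0,"rx":0,"ry":0,"rz":0,"hand":0.075},{"dx":0,"dy":0,"dz":0,"rx":0,"ry":0,"rz":0,"hand":0.065},{"dx":0,"dy":0,"dz":0,"rx":0,"ry":0,"rz":0,"hand":0.055}]'
python3 -m pendant '[{"dx":0,"dy":0,"dz":0,"rx":0,"ry":0,"rz":0,"hand":0.05},{"dx":0,"dy":0,"dz":0,"rx":0,"ry":0,"rz":0,"hand":0.046},{"dx":0,"dy":0,"dz":0,"rx":0,"ry":0,"rz":0,"hand":0.043},{"dx":0,"dy":0,"dz":0,"rx":0,"ry":0,"rz":0,"hand":0.04},{"dx":0,"dy":0,"dz":0,"rx":0,"ry":0,"rz":0,"hand":0.038},{"dx":0,"dy":0,"dz":0,"rx":0,"ry":0,"rz":0,"hand":0.036},{"dx":0,"dy":0,"dz":0,"rx":0,"ry":0,"rz":0,"hand":0.034},{"dx":0,"dy":0,"dz":0,"rx":0,"ry":0,"rz":0,"hand":0.032},{"dx":0,"dy":0,"dz":0,"rx":0,"ry":0,"rz":0,"hand":0.026},{"dx":0,"dy":0,"dz":0,"rx":0,"ry":0,"rz":0,"hand":0.022},{"dx":0,"dy":0,"dz":0,"rx":0,"ry":0,"rz":0,"hand":0.022}]' 40
```

```text
clock: 14.03
position: [0.4995, -0.1848, 0.0398]
ee_rot: [0.001, 0.707, 0.708, 0.0]
contact_force: [-0.5, -0.4, -0.3]
width: 0.0554
gripper_force: 0.0
clock: 14.95
position: [0.4989, -0.1848, 0.0393]
ee_rot: [0.0, 0.707, 0.707, 0.0]
contact_force: [-0.4, 0.6, 3.2]
width: 0.0329
gripper_force: 39.9
```

```bash

python3 -m pendant '[{"dx":0,"dy":0,"dz":-0.005,"rx":0,"ry":0,"rz":0,"hand":0.022},{"dx":0,"dy":0,"dz":-0.012,"rx":0,"ry":0,"rz":0,"hand":0.022},{"dx":0,"dy":0,"dz":-0.018,"rx":0,"ry":0,"rz":0,"hand":0.022},{"dx":0,"dy":0,"dz":-0.02,"rx":0,"ry":0,"rz":0,"hand":0.022},{"dx":0,"dy":0,"dz":-0.02,"rx":0,"ry":0,"rz":0,"hand":0.022},{"dx":0,"dy":0,"dz":-0.02,"rx":0,"ry":0,"rz":0,"hand":0.022},{"dx":0,"dy":0,"dz":-0.01,"rx":0,"ry":0,"rz":0,"hand":0.022},{"dx":0.008,"dy":0,"dz":0,"rx":0,"ry":0,"rz":0,"hand":0.022},{"dx":0.016,"dy":0.001,"dz":0,"rx":0,"ry":0,"rz":0,"hand":0.022},{"dx":0.024,"dy":0.001,"dz":0,"rx":0,"ry":0,"rz":0,"hand":0.022},{"dx":0.03,"dy":0.001,"dz":0,"rx":0,"ry":0,"rz":0,"hand":0.022},{"dx":0.03,"dy":0.001,"dz":0,"rx":0,"ry":0,"rz":0,"hand":0.022}]'
python3 -m pendant '[{"dx":0.03,"dy":0.001,"dz":0,"rx":0,"ry":0,"rz":0,"hand":0.022},{"dx":0.03,"dy":0.001,"dz":0,"rx":0,"ry":0,"rz":0,"hand":0.022},{"dx":0.03,"dy":0,"dz":0,"rx":0,"ry":0,"rz":0,"hand":0.022},{"dx":0.03,"dy":0,"dz":0,"rx":0,"ry":0,"rz":0,"hand":0.022},{"dx":0.03,"dy":0,"dz":0,"rx":0,"ry":0,"rz":0,"hand":0.022},{"dx":0.03,"dy":0,"dz":0,"rx":0,"ry":0,"rz":-0.8,"hand":0.022},{"dx":0.03,"dy":0,"dz":0,"rx":0,"ry":0,"rz":0,"hand":0.022},{"dx":0.026,"dy":0,"dz":0,"rx":0,"ry":0,"rz":0,"hand":0.022},{"dx":0.016,"dy":0,"dz":0,"rx":0,"ry":0,"rz":0,"hand":0.022},{"dx":0.008,"dy":0,"dz":0,"rx":0,"ry":0,"rz":0,"hand":0.022},{"dx":0,"dy":0,"dz":0,"rx":0,"ry":0,"rz":0,"hand":0.022},{"dx":0,"dy":0,"dz":0,"rx":0,"ry":0,"rz":0,"hand":0.022}]'
python3 -c "
from h import *
plan(.505,.183,.036,.8)
S=manip.get_image('scene'); f=S['frame'][80:240,240:460,::-1]; cv2.imwrite('pics/p3.png',cv2.resize(f,(800,582),interpolation=cv2.INTER_CUBIC))"
```

```text
clock: 15.95
position: [0.5013, -0.0751, 0.1424]
ee_rot: [-0.001, 0.707, 0.707, -0.001]
contact_force: [1.1, 0.3, -1.1]
width: 0.0332
gripper_force: 39.8
clock: 16.95
position: [0.5025, 0.183, 0.1432]
ee_rot: [-0.0, 0.702, 0.713, -0.001]
contact_force: [-0.0, -1.1, -1.1]
width: 0.0329
gripper_force: 39.8
pos [0.5025 0.183  0.1432] shift mm [1.000e-01 2.700e+00 1.072e+02] rz 0.1 cur yaw 0.9 tilt [-0.0018 -0.0011] w 0.0329 t 16.95
```

View pics/p3.png

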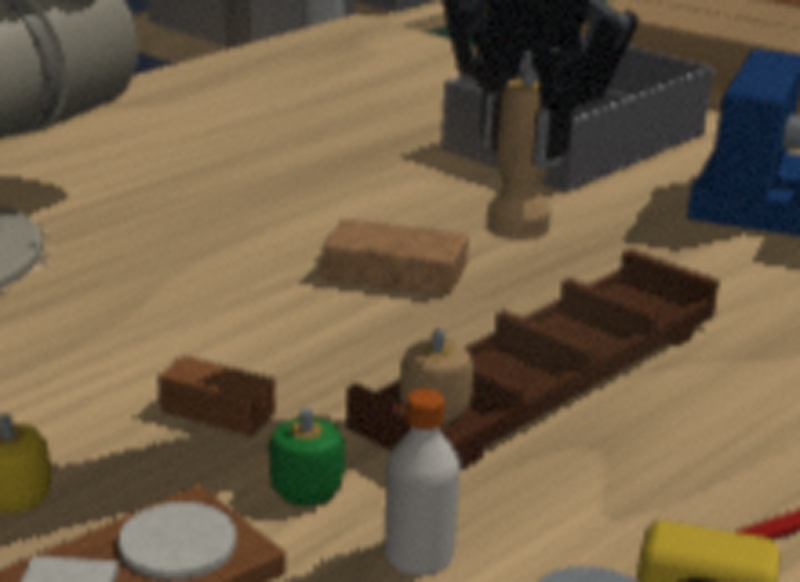

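The spindle hangs upright (crop (520,160)) over its bay. Lowering.

```bash

python3 -m pendant '[{"dx":0,"dy":0.002,"dz":0.01,"rx":0,"ry":0,"rz":0,"hand":0.022},{"dx":0,"dy":0,"dz":0.02,"rx":0,"ry":0,"rz":0,"hand":0.022},{"dx":0,"dy":0,"dz":0.02,"rx":0,"ry":0,"rz":0,"hand":0.022},{"dx":0,"dy":0,"dz":0.02,"rx":0,"ry":0,"rz":0,"hand":0.022},{"dx":0,"dy":0,"dz":0.015,"rx":0,"ry":0,"rz":0,"hand":0.022},{"dx":0,"dy":0,"dz":0.01,"rx":0,"ry":0,"rz":0,"hand":0.022},{"dx":0,"dy":0,"dz":0.005,"rx":0,"ry":0,"rz":0,"hand":0.022},{"dx":0,"dy":0,"dz":0.003,"rx":0,"ry":0,"rz":0,"hand":0.022},{"dx":0,"dy":0,"dz":0,"rx":0,"ry":0,"rz":0,"hand":0.022},{"dx":0,"dy":0,"dz":0,"rx":0,"ry":0,"rz":0,"hand":0.022}]'
python3 -c "
from h import *
plan(.505,.183,.0355,.8)"
```

```text
clock: 17.83
position: [0.5061, 0.1833, 0.0417]
ee_rot: [0.0, 0.702, 0.712, 0.001]
contact_force: [-0.3, 0.3, -1.5]
width: 0.0331
gripper_force: 39.8
pos [0.5061 0.1833 0.0417] shift mm [-0.3 -1.1  6.2] rz 0.0 cur yaw 0.8 tilt [0.0014 0.0004] w 0.0331 t 17.83
```

```bash

python3 -m pendant '[{"dx":0,"dy":-0.001,"dz":0.003,"rx":0,"ry":0,"rz":0,"hand":0.022},{"dx":0,"dy":0,"dz":0.0015,"rx":0,"ry":0,"rz":0,"hand":0.022},{"dx":0,"dy":0,"dz":0.0015,"rx":0,"ry":0,"rz":0,"hand":0.022},{"dx":0,"dy":0,"dz":0,"rx":0,"ry":0,"rz":0,"hand":0.022},{"dx":0,"dy":0,"dz":0,"rx":0,"ry":0,"rz":0,"hand":0.022}]'
python3 -m pendant '[{"dx":0,"dy":0,"dz":0,"rx":0,"ry":0,"rz":0,"hand":0.034},{"dx":0,"dy":0,"dz":0,"rx":0,"ry":0,"rz":0,"hand":0.036},{"dx":0,"dy":0,"dz":0,"rx":0,"ry":0,"rz":0,"hand":0.038},{"dx":0,"dy":0,"dz":0,"rx":0,"ry":0,"rz":0,"hand":0.042},{"dx":0,"dy":0,"dz":0,"rx":0,"ry":0,"rz":0,"hand":0.047},{"dx":0,"dy":0,"dz":0,"rx":0,"ry":0,"rz":0,"hand":0.055},{"dx":0,"dy":0,"dz":0,"rx":0,"ry":0,"rz":0,"hand":0.065},{"dx":0,"dy":0,"dz":0,"rx":0,"ry":0,"rz":0,"hand":0.08},{"dx":0,"dy":0,"dz":0,"rx":0,"ry":0,"rz":0,"hand":0.08},{"dx":0,"dy":0,"dz":-0.01,"rx":0,"ry":0,"rz":0,"hand":0.085},{"dx":0,"dy":0,"dz":-0.02,"rx":0,"ry":0,"rz":0,"hand":0.085}]'
python3 -m pendant '[{"dx":0,"dy":0,"dz":-0.025,"rx":0,"ry":0,"rz":0,"hand":0.085},{"dx":0,"dy":0,"dz":-0.025,"rx":0,"ry":0,"rz":0,"hand":0.085},{"dx":0,"dy":0,"dz":-0.025,"rx":0,"ry":0,"rz":0,"hand":0.085},{"dx":0,"dy":0,"dz":0,"rx":0,"ry":0,"rz":0,"hand":0.085},{"dx":0,"dy":0,"dz":0,"rx":0,"ry":0,"rz":0,"hand":0.085}]' >/dev/null
python3 -c "
from h import *
plan(.4902,-.2635,.14,4)"
```

```text
clock: 18.25
position: [0.5046, 0.1835, 0.0354]
ee_rot: [0.0, 0.702, 0.712, 0.0]
contact_force: [0.6, 0.0, -0.4]
width: 0.0332
gripper_force: 39.9
clock: 19.17
position: [0.5023, 0.1828, 0.0638]
ee_rot: [-0.001, 0.702, 0.712, -0.002]
contact_force: [0.7, 0.6, -0.2]
width: 0.0846
gripper_force: 0.0
pos [0.5057 0.1836 0.1424] shift mm [-446.8  -22.     1.9] rz -3.2 cur yaw 0.8 tilt [0.0046 0.0011] w 0.085 t 19.58
```

```bash

python3 -m pendant '[{"dx":-0.015,"dy":-0.001,"dz":0,"rx":0,"ry":0,"rz":0,"hand":0.085},{"dx":-0.028,"dy":-0.0015,"dz":0,"rx":0,"ry":0,"rz":0,"hand":0.085},{"dx":-0.032,"dy":-0.0015,"dz":0,"rx":0,"ry":0,"rz":0,"hand":0.085},{"dx":-0.032,"dy":-0.0015,"dz":0,"rx":0,"ry":0,"rz":0,"hand":0.085},{"dx":-0.032,"dy":-0.0015,"dz":0,"rx":0,"ry":0,"rz":0,"hand":0.085},{"dx":-0.032,"dy":-0.0015,"dz":0,"rx":0,"ry":0,"rz":0,"hand":0.085},{"dx":-0.032,"dy":-0.0015,"dz":0,"rx":0,"ry":0,"rz":0,"hand":0.085},{"dx":-0.032,"dy":-0.0015,"dz":0,"rx":0,"ry":0,"rz":0,"hand":0.085},{"dx":-0.032,"dy":-0.0015,"dz":0,"rx":0,"ry":0,"rz":0,"hand":0.085},{"dx":-0.032,"dy":-0.0015,"dz":0,"rx":0,"ry":0,"rz":0,"hand":0.085},{"dx":-0.032,"dy":-0.0015,"dz":0,"rx":0,"ry":0,"rz":0,"hand":0.085},{"dx":-0.032,"dy":-0.0015,"dz":0,"rx":0,"ry":0,"rz":0,"hand":0.085}]'
python3 -m pendant '[{"dx":-0.032,"dy":-0.0015,"dz":0,"rx":0,"ry":0,"rz":0,"hand":0.085},{"dx":-0.028,"dy":-0.0015,"dz":0,"rx":0,"ry":0,"rz":0,"hand":0.085},{"dx":-0.015,"dy":-0.0015,"dz":0,"rx":0,"ry":0,"rz":0,"hand":0.085},{"dx":-0.009,"dy":0,"dz":0,"rx":0,"ry":0,"rz":-3.2,"hand":0.085},{"dx":0,"dy":0,"dz":0,"rx":0,"ry":0,"rz":0,"hand":0.085},{"dx":0,"dy":0,"dz":0,"rx":0,"ry":0,"rz":0,"hand":0.085}]'
python3 - <<'E'
from h import *
plan(.4902,-.2635,.016,4)
T=manip.get_image('top');S=manip.get_image('scene')
def proj(d,X):
    p=q2r(d['attitude']).inv().apply(np.array(X)-d['position']); return d['cx']+d['fx']*p[0]/-p[2], d['cy']-d['fy']*p[1]/-p[2]
for n,X in(("bun",(.506,.107,.073)),("spin",(.505,.183,.122))):
    a,b=stud(T,*proj(T,X)),stud(S,*proj(S,X)); P,g=tri(T,a[0],S,b[0]); print(n,P.round(4),g.round(4),a[1][4],b[1][4])
E
```

```text
clock: 20.58
position: [0.4909, -0.181, 0.139]
ee_rot: [-0.001, 0.702, 0.712, -0.0]
contact_force: [1.0, 0.3, 0.3]
width: 0.0849
gripper_force: 0.0
clock: 21.08
position: [0.4883, -0.2632, 0.1392]
ee_rot: [-0.001, 0.683, 0.731, 0.0]
contact_force: [0.4, 0.4, 0.0]
width: 0.0853
gripper_force: 0.0
pos [ 0.4883 -0.2632  0.1392] shift mm [ -0.7   2.1 123.2] rz -0.1 cur yaw 3.9 tilt [-0.0015  0.0021] w 0.0853 t 21.08
bun [0.5052 0.1071 0.0744] 0.0018 8 5Traceback (most recent call last):
  File "<stdin>", line 7, in <module>
  File "h.py", line 18, in stud
    i=min(range(1,k),key=lambda i:np.hypot(*(ce[i]-w))); return ce[i]+[u0-w,v0-w],st[i].tolist()
ValueError: min() iterable argument is empty
```

```bash
python3 - <<'E'
from h import *
T=manip.get_image('top')['frame'];S=manip.get_image('scene')['frame']
a=cv2.resize(T[170:240,150:310,::-1],(640,280),interpolation=cv2.INTER_CUBIC);b=cv2.resize(S[120:200,320:480,::-1],(640,320),interpolation=cv2.INTER_CUBIC)
cv2.imwrite('pics/c2.png',np.vstack([a,b]))
E
```

```text
(no output)
```

View pics/c2.png

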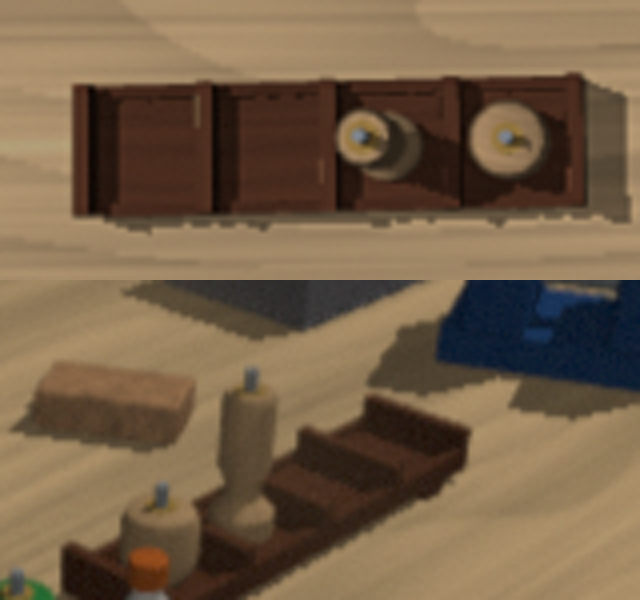

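Both feet stand upright in their bays, with the spindle base centred at top crop (391,145). Now the block: descend and grip.

```bash

python3 -m pendant '[{"dx":-0.0005,"dy":0.0015,"dz":0.01,"rx":0,"ry":0,"rz":0,"hand":0.085},{"dx":0,"dy":0,"dz":0.02,"rx":0,"ry":0,"rz":0,"hand":0.085},{"dx":0,"dy":0,"dz":0.02,"rx":0,"ry":0,"rz":0,"hand":0.085},{"dx":0,"dy":0,"dz":0.02,"rx":0,"ry":0,"rz":0,"hand":0.085},{"dx":0,"dy":0,"dz":0.02,"rx":0,"ry":0,"rz":0,"hand":0.085},{"dx":0,"dy":0,"dz":0.018,"rx":0,"ry":0,"rz":0,"hand":0.085},{"dx":0,"dy":0,"dz":0.011,"rx":0,"ry":0,"rz":0,"hand":0.085},{"dx":0,"dy":0,"dz":0.004,"rx":0,"ry":0,"rz":0,"hand":0.085},{"dx":0,"dy":0,"dz":0,"rx":0,"ry":0,"rz":0,"hand":0.075},{"dx":0,"dy":0,"dz":0,"rx":0,"ry":0,"rz":0,"hand":0.065},{"dx":0,"dy":0,"dz":0,"rx":0,"ry":0,"rz":0,"hand":0.06}]'
python3 -m pendant '[{"dx":0,"dy":0,"dz":0,"rx":0,"ry":0,"rz":0,"hand":0.056},{"dx":0,"dy":0,"dz":0,"rx":0,"ry":0,"rz":0,"hand":0.053},{"dx":0,"dy":0,"dz":0,"rx":0,"ry":0,"rz":0,"hand":0.05},{"dx":0,"dy":0,"dz":0,"rx":0,"ry":0,"rz":0,"hand":0.048},{"dx":0,"dy":0,"dz":0,"rx":0,"ry":0,"rz":0,"hand":0.046},{"dx":0,"dy":0,"dz":0,"rx":0,"ry":0,"rz":0,"hand":0.044},{"dx":0,"dy":0,"dz":0,"rx":0,"ry":0,"rz":0,"hand":0.042},{"dx":0,"dy":0,"dz":0,"rx":0,"ry":0,"rz":0,"hand":0.038},{"dx":0,"dy":0,"dz":0,"rx":0,"ry":0,"rz":0,"hand":0.032},{"dx":0,"dy":0,"dz":0,"rx":0,"ry":0,"rz":0,"hand":0.032}]' 40
```

```text
clock: 22.2
position: [0.4912, -0.2646, 0.0179]
ee_rot: [0.001, 0.682, 0.732, 0.0]
contact_force: [0.2, 0.1, 0.6]
width: 0.0599
gripper_force: 0.0
clock: 23.03
position: [0.4907, -0.2646, 0.0175]
ee_rot: [0.0, 0.682, 0.732, 0.0]
contact_force: [-0.6, -0.4, 4.8]
width: 0.0438
gripper_force: 40.9
```

```bash

python3 -m pendant '[{"dx":0,"dy":0,"dz":-0.005,"rx":0,"ry":0,"rz":0,"hand":0.032},{"dx":0,"dy":0,"dz":-0.015,"rx":0,"ry":0,"rz":0,"hand":0.032},{"dx":0,"dy":0,"dz":-0.02,"rx":0,"ry":0,"rz":0,"hand":0.032},{"dx":0,"dy":0,"dz":-0.025,"rx":0,"ry":0,"rz":0,"hand":0.032},{"dx":0,"dy":0,"dz":-0.025,"rx":0,"ry":0,"rz":0,"hand":0.032},{"dx":0,"dy":0,"dz":-0.025,"rx":0,"ry":0,"rz":0,"hand":0.032},{"dx":0,"dy":0,"dz":-0.015,"rx":0,"ry":0,"rz":0,"hand":0.032},{"dx":0.008,"dy":0.001,"dz":0,"rx":0,"ry":0,"rz":0,"hand":0.032},{"dx":0.016,"dy":0.002,"dz":0,"rx":0,"ry":0,"rz":0,"hand":0.032},{"dx":0.024,"dy":0.002,"dz":0,"rx":0,"ry":0,"rz":0,"hand":0.032},{"dx":0.032,"dy":0.003,"dz":0,"rx":0,"ry":0,"rz":0,"hand":0.032},{"dx":0.032,"dy":0.003,"dz":0,"rx":0,"ry":0,"rz":0,"hand":0.032}]'
python3 -m pendant '[{"dx":0.032,"dy":0.003,"dz":0,"rx":0,"ry":0,"rz":0,"hand":0.032},{"dx":0.032,"dy":0.003,"dz":0,"rx":0,"ry":0,"rz":0,"hand":0.032},{"dx":0.032,"dy":0.003,"dz":0,"rx":0,"ry":0,"rz":0,"hand":0.032},{"dx":0.032,"dy":0.003,"dz":0,"rx":0,"ry":0,"rz":0,"hand":0.032},{"dx":0.032,"dy":0.003,"dz":0,"rx":0,"ry":0,"rz":0,"hand":0.032},{"dx":0.032,"dy":0.003,"dz":0,"rx":0,"ry":0,"rz":0,"hand":0.032},{"dx":0.032,"dy":0.003,"dz":0,"rx":0,"ry":0,"rz":0,"hand":0.032},{"dx":0.032,"dy":0.003,"dz":0,"rx":0,"ry":0,"rz":0,"hand":0.032},{"dx":0.032,"dy":0.003,"dz":0,"rx":0,"ry":0,"rz":0,"hand":0.032},{"dx":0.032,"dy":0.003,"dz":0,"rx":0,"ry":0,"rz":0,"hand":0.032},{"dx":0.032,"dy":0.003,"dz":0,"rx":0,"ry":0,"rz":0,"hand":0.032},{"dx":0.028,"dy":0.003,"dz":0,"rx":0,"ry":0,"rz":0,"hand":0.032}]'
python3 -m pendant '[{"dx":0.018,"dy":0.002,"dz":0,"rx":0,"ry":0,"rz":0,"hand":0.032},{"dx":0.008,"dy":0,"dz":0,"rx":0,"ry":0,"rz":3.1,"hand":0.032},{"dx":0,"dy":0,"dz":0,"rx":0,"ry":0,"rz":0,"hand":0.032},{"dx":0,"dy":0,"dz":0,"rx":0,"ry":0,"rz":0,"hand":0.032}]'
python3 -c "
from h import *
plan(.504,.259,.0135,.8)"
```

```text
clock: 24.03
position: [0.4921, -0.15, 0.1452]
ee_rot: [-0.002, 0.682, 0.731, -0.0]
contact_force: [0.1, -0.3, -0.9]
width: 0.0435
gripper_force: 40.6
clock: 25.03
position: [0.5006, 0.2319, 0.1453]
ee_rot: [-0.001, 0.681, 0.732, -0.001]
contact_force: [0.7, -0.6, -0.9]
width: 0.0434
gripper_force: 40.6
clock: 25.37
position: [0.5013, 0.2558, 0.1455]
ee_rot: [-0.001, 0.7, 0.714, -0.002]
contact_force: [0.2, 0.2, -1.1]
width: 0.0436
gripper_force: 40.7
pos [0.5013 0.2558 0.1455] shift mm [  3.3   3.2 132. ] rz 0.3 cur yaw 1.1 tilt [-0.0031 -0.0014] w 0.0436 t 25.37
```

```bash

python3 -m pendant '[{"dx":0.003,"dy":0.0025,"dz":0.01,"rx":0,"ry":0,"rz":0.3,"hand":0.032},{"dx":0,"dy":0,"dz":0.02,"rx":0,"ry":0,"rz":0,"hand":0.032},{"dx":0,"dy":0,"dz":0.025,"rx":0,"ry":0,"rz":0,"hand":0.032},{"dx":0,"dy":0,"dz":0.025,"rx":0,"ry":0,"rz":0,"hand":0.032},{"dx":0,"dy":0,"dz":0.02,"rx":0,"ry":0,"rz":0,"hand":0.032},{"dx":0,"dy":0,"dz":0.015,"rx":0,"ry":0,"rz":0,"hand":0.032},{"dx":0,"dy":0,"dz":0.008,"rx":0,"ry":0,"rz":0,"hand":0.032},{"dx":0,"dy":0,"dz":0.004,"rx":0,"ry":0,"rz":0,"hand":0.032},{"dx":0,"dy":0,"dz":0,"rx":0,"ry":0,"rz":0,"hand":0.032},{"dx":0,"dy":0,"dz":0,"rx":0,"ry":0,"rz":0,"hand":0.032}]'
python3 -c "
from h import *
plan(.504,.259,.0135,.8)"
```

```text
clock: 26.2
position: [0.5059, 0.2587, 0.0206]
ee_rot: [0.0, 0.703, 0.711, 0.0]
contact_force: [0.6, -0.1, -0.7]
width: 0.044
gripper_force: 40.7
pos [0.5059 0.2587 0.0206] shift mm [ 0.3 -1.9  7.1] rz -0.2 cur yaw 0.6 tilt [0.001  0.0004] w 0.044 t 26.2
```

```bash

python3 -m pendant '[{"dx":0,"dy":-0.0015,"dz":0.003,"rx":0,"ry":0,"rz":0,"hand":0.032},{"dx":0,"dy":0,"dz":0.002,"rx":0,"ry":0,"rz":0,"hand":0.032},{"dx":0,"dy":0,"dz":0.0015,"rx":0,"ry":0,"rz":0,"hand":0.032},{"dx":0,"dy":0,"dz":0,"rx":0,"ry":0,"rz":0,"hand":0.032},{"dx":0,"dy":0,"dz":0,"rx":0,"ry":0,"rz":0,"hand":0.032}]'
python3 -m pendant '[{"dx":0,"dy":0,"dz":0,"rx":0,"ry":0,"rz":0,"hand":0.045},{"dx":0,"dy":0,"dz":0,"rx":0,"ry":0,"rz":0,"hand":0.047},{"dx":0,"dy":0,"dz":0,"rx":0,"ry":0,"rz":0,"hand":0.05},{"dx":0,"dy":0,"dz":0,"rx":0,"ry":0,"rz":0,"hand":0.055},{"dx":0,"dy":0,"dz":0,"rx":0,"ry":0,"rz":0,"hand":0.06},{"dx":0,"dy":0,"dz":0,"rx":0,"ry":0,"rz":0,"hand":0.068},{"dx":0,"dy":0,"dz":0,"rx":0,"ry":0,"rz":0,"hand":0.08},{"dx":0,"dy":0,"dz":0,"rx":0,"ry":0,"rz":0,"hand":0.08},{"dx":0,"dy":0,"dz":-0.01,"rx":0,"ry":0,"rz":0,"hand":0.085},{"dx":0,"dy":0,"dz":-0.02,"rx":0,"ry":0,"rz":0,"hand":0.085},{"dx":0,"dy":0,"dz":-0.03,"rx":0,"ry":0,"rz":0,"hand":0.085}]'
python3 -m pendant '[{"dx":0,"dy":0,"dz":-0.03,"rx":0,"ry":0,"rz":0,"hand":0.085},{"dx":0,"dy":0,"dz":-0.03,"rx":0,"ry":0,"rz":0,"hand":0.085},{"dx":0,"dy":0,"dz":-0.01,"rx":0,"ry":0,"rz":0,"hand":0.085},{"dx":0,"dy":0,"dz":0,"rx":0,"ry":0,"rz":0,"hand":0.085},{"dx":0,"dy":0,"dz":0,"rx":0,"ry":0,"rz":0,"hand":0.085}]' >/dev/null
python3 -c "
from h import *
plan(.4835,-.3345,.14,-2)"
```

```text
clock: 26.62
position: [0.5038, 0.2589, 0.0138]
ee_rot: [0.0, 0.703, 0.711, 0.0]
contact_force: [-0.2, 0.1, -1.4]
width: 0.0434
gripper_force: 40.7
clock: 27.53
position: [0.5017, 0.258, 0.0725]
ee_rot: [-0.001, 0.703, 0.711, -0.003]
contact_force: [-0.4, 0.8, 0.1]
width: 0.0846
gripper_force: 0.0
pos [0.5036 0.2588 0.1438] shift mm [-593.   -26.8    3.7] rz 2.6 cur yaw 0.6 tilt [0.0007 0.0003] w 0.0851 t 27.95
```

```bash

python3 -m pendant '[{"dx":-0.015,"dy":0,"dz":0,"rx":0,"ry":0,"rz":0,"hand":0.085},{"dx":-0.028,"dy":-0.0015,"dz":0,"rx":0,"ry":0,"rz":0,"hand":0.085},{"dx":-0.032,"dy":-0.0015,"dz":0,"rx":0,"ry":0,"rz":0,"hand":0.085},{"dx":-0.032,"dy":-0.0015,"dz":0,"rx":0,"ry":0,"rz":0,"hand":0.085},{"dx":-0.032,"dy":-0.0015,"dz":0,"rx":0,"ry":0,"rz":0,"hand":0.085},{"dx":-0.032,"dy":-0.0015,"dz":0,"rx":0,"ry":0,"rz":0,"hand":0.085},{"dx":-0.032,"dy":-0.0015,"dz":0,"rx":0,"ry":0,"rz":0,"hand":0.085},{"dx":-0.032,"dy":-0.0015,"dz":0,"rx":0,"ry":0,"rz":0,"hand":0.085},{"dx":-0.032,"dy":-0.0015,"dz":0,"rx":0,"ry":0,"rz":0,"hand":0.085},{"dx":-0.032,"dy":-0.0015,"dz":0,"rx":0,"ry":0,"rz":0,"hand":0.085},{"dx":-0.032,"dy":-0.0015,"dz":0,"rx":0,"ry":0,"rz":0,"hand":0.085},{"dx":-0.032,"dy":-0.0015,"dz":0,"rx":0,"ry":0,"rz":0,"hand":0.085}]' >/dev/null
python3 -m pendant '[{"dx":-0.032,"dy":-0.0015,"dz":0,"rx":0,"ry":0,"rz":0,"hand":0.085},{"dx":-0.032,"dy":-0.0015,"dz":0,"rx":0,"ry":0,"rz":0,"hand":0.085},{"dx":-0.032,"dy":-0.0015,"dz":0,"rx":0,"ry":0,"rz":0,"hand":0.085},{"dx":-0.032,"dy":-0.0015,"dz":0,"rx":0,"ry":0,"rz":0,"hand":0.085},{"dx":-0.032,"dy":-0.0015,"dz":0,"rx":0,"ry":0,"rz":0,"hand":0.085},{"dx":-0.032,"dy":-0.0015,"dz":0,"rx":0,"ry":0,"rz":0,"hand":0.085},{"dx":-0.025,"dy":-0.0015,"dz":0,"rx":0,"ry":0,"rz":0,"hand":0.085},{"dx":-0.013,"dy":0,"dz":0,"rx":0,"ry":0,"rz":2.6,"hand":0.085},{"dx":0,"dy":0,"dz":0,"rx":0,"ry":0,"rz":0,"hand":0.085},{"dx":0,"dy":0,"dz":0,"rx":0,"ry":0,"rz":0,"hand":0.085},{"dx":0,"dy":0,"dz":0,"rx":0,"ry":0,"rz":0,"hand":0.085}]' >/dev/null
python3 - <<'E'
from h import *
plan(.4835,-.3345,.002,-2)
T=manip.get_image('top')['frame'];S=manip.get_image('scene')['frame']
a=cv2.resize(T[170:240,150:310,::-1],(640,280),interpolation=cv2.INTER_CUBIC);b=cv2.resize(S[120:200,320:480,::-1],(640,320),interpolation=cv2.INTER_CUBIC)
cv2.imwrite('pics/c3.png',np.vstack([a,b]))
E
```

```text
pos [ 0.4825 -0.3327  0.142 ] shift mm [ -2.2   1.4 140. ] rz 0.1 cur yaw -1.9 tilt [-0.0024  0.0031] w 0.085 t 29.87
```

View pics/c3.png

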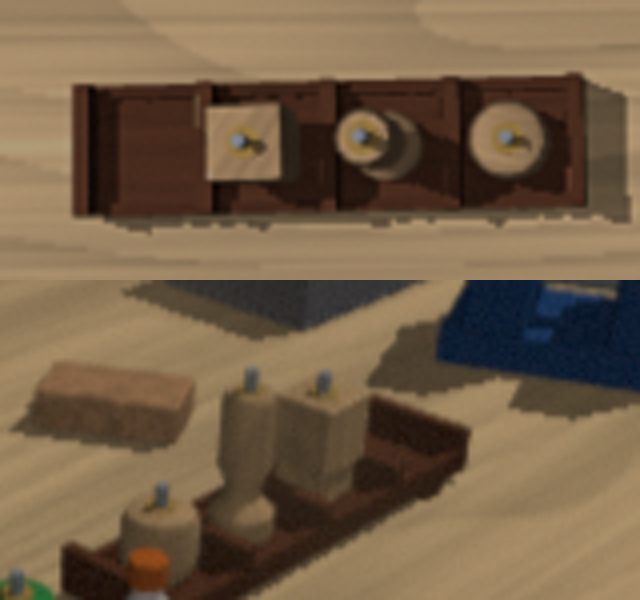

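The block stands upright in the third bay. Now the hex.

```bash

python3 -m pendant '[{"dx":-0.001,"dy":0.001,"dz":0.01,"rx":0,"ry":0,"rz":0,"hand":0.085},{"dx":0,"dy":0,"dz":0.025,"rx":0,"ry":0,"rz":0,"hand":0.085},{"dx":0,"dy":0,"dz":0.025,"rx":0,"ry":0,"rz":0,"hand":0.085},{"dx":0,"dy":0,"dz":0.025,"rx":0,"ry":0,"rz":0,"hand":0.085},{"dx":0,"dy":0,"dz":0.02,"rx":0,"ry":0,"rz":0,"hand":0.085},{"dx":0,"dy":0,"dz":0.015,"rx":0,"ry":0,"rz":0,"hand":0.085},{"dx":0,"dy":0,"dz":0.011,"rx":0,"ry":0,"rz":0,"hand":0.085},{"dx":0,"dy":0,"dz":0.005,"rx":0,"ry":0,"rz":0,"hand":0.085},{"dx":0,"dy":0,"dz":0,"rx":0,"ry":0,"rz":0,"hand":0.075},{"dx":0,"dy":0,"dz":0,"rx":0,"ry":0,"rz":0,"hand":0.065},{"dx":0,"dy":0,"dz":0,"rx":0,"ry":0,"rz":0,"hand":0.06}]'
python3 -m pendant '[{"dx":0,"dy":0,"dz":0,"rx":0,"ry":0,"rz":0,"hand":0.055},{"dx":0,"dy":0,"dz":0,"rx":0,"ry":0,"rz":0,"hand":0.051},{"dx":0,"dy":0,"dz":0,"rx":0,"ry":0,"rz":0,"hand":0.048},{"dx":0,"dy":0,"dz":0,"rx":0,"ry":0,"rz":0,"hand":0.046},{"dx":0,"dy":0,"dz":0,"rx":0,"ry":0,"rz":0,"hand":0.044},{"dx":0,"dy":0,"dz":0,"rx":0,"ry":0,"rz":0,"hand":0.042},{"dx":0,"dy":0,"dz":0,"rx":0,"ry":0,"rz":0,"hand":0.04},{"dx":0,"dy":0,"dz":0,"rx":0,"ry":0,"rz":0,"hand":0.036},{"dx":0,"dy":0,"dz":0,"rx":0,"ry":0,"rz":0,"hand":0.03},{"dx":0,"dy":0,"dz":0,"rx":0,"ry":0,"rz":0,"hand":0.03}]' 40
```

```text
clock: 30.88
position: [0.4852, -0.336, 0.0086]
ee_rot: [0.001, 0.719, 0.695, 0.0]
contact_force: [-0.1, 0.2, 0.2]
width: 0.06
gripper_force: 0.0
clock: 31.72
position: [0.4846, -0.3357, 0.0082]
ee_rot: [0.0, 0.719, 0.695, 0.0]
contact_force: [-0.6, 1.1, 6.0]
width: 0.0435
gripper_force: 41.1
```

```bash

python3 -m pendant '[{"dx":0,"dy":0,"dz":-0.005,"rx":0,"ry":0,"rz":0,"hand":0.03},{"dx":0,"dy":0,"dz":-0.015,"rx":0,"ry":0,"rz":0,"hand":0.03},{"dx":0,"dy":0,"dz":-0.02,"rx":0,"ry":0,"rz":0,"hand":0.03},{"dx":0,"dy":0,"dz":-0.025,"rx":0,"ry":0,"rz":0,"hand":0.03},{"dx":0,"dy":0,"dz":-0.025,"rx":0,"ry":0,"rz":0,"hand":0.03},{"dx":0,"dy":0,"dz":-0.025,"rx":0,"ry":0,"rz":0,"hand":0.03},{"dx":0,"dy":0,"dz":-0.02,"rx":0,"ry":0,"rz":0,"hand":0.03},{"dx":0.008,"dy":0,"dz":0,"rx":0,"ry":0,"rz":0,"hand":0.03},{"dx":0.016,"dy":0,"dz":0,"rx":0,"ry":0,"rz":0,"hand":0.03},{"dx":0.024,"dy":0,"dz":0,"rx":0,"ry":0,"rz":0,"hand":0.03},{"dx":0.032,"dy":0,"dz":0,"rx":0,"ry":0,"rz":0,"hand":0.03},{"dx":0.032,"dy":0,"dz":0,"rx":0,"ry":0,"rz":0,"hand":0.03}]'
python3 -m pendant '[{"dx":0.032,"dy":0,"dz":0,"rx":0,"ry":0,"rz":0,"hand":0.03},{"dx":0.032,"dy":0,"dz":0,"rx":0,"ry":0,"rz":0,"hand":0.03},{"dx":0.032,"dy":0,"dz":0,"rx":0,"ry":0,"rz":0,"hand":0.03},{"dx":0.032,"dy":0,"dz":0,"rx":0,"ry":0,"rz":0,"hand":0.03},{"dx":0.032,"dy":0,"dz":0,"rx":0,"ry":0,"rz":0,"hand":0.03},{"dx":0.032,"dy":0,"dz":0,"rx":0,"ry":0,"rz":0,"hand":0.03},{"dx":0.032,"dy":0,"dz":0,"rx":0,"ry":0,"rz":0,"hand":0.03},{"dx":0.032,"dy":0,"dz":0,"rx":0,"ry":0,"rz":0,"hand":0.03},{"dx":0.032,"dy":0,"dz":0,"rx":0,"ry":0,"rz":0,"hand":0.03},{"dx":0.032,"dy":0,"dz":0,"rx":0,"ry":0,"rz":0,"hand":0.03},{"dx":0.032,"dy":0,"dz":0,"rx":0,"ry":0,"rz":0,"hand":0.03},{"dx":0.032,"dy":0,"dz":0,"rx":0,"ry":0,"rz":0,"hand":0.03}]'
python3 -m pendant '[{"dx":0.032,"dy":-0.001,"dz":0,"rx":0,"ry":0,"rz":0,"hand":0.03},{"dx":0.032,"dy":-0.001,"dz":0,"rx":0,"ry":0,"rz":0,"hand":0.03},{"dx":0.032,"dy":-0.001,"dz":0,"rx":0,"ry":0,"rz":0,"hand":0.03},{"dx":0.032,"dy":-0.001,"dz":0,"rx":0,"ry":0,"rz":0,"hand":0.03},{"dx":0.028,"dy":0,"dz":0,"rx":0,"ry":0,"rz":0,"hand":0.03},{"dx":0.013,"dy":0,"dz":0,"rx":0,"ry":0,"rz":0,"hand":0.03},{"dx":0.006,"dy":0,"dz":0,"rx":0,"ry":0,"rz":-2.7,"hand":0.03},{"dx":0,"dy":0,"dz":0,"rx":0,"ry":0,"rz":0,"hand":0.03},{"dx":0,"dy":0,"dz":0,"rx":0,"ry":0,"rz":0,"hand":0.03},{"dx":0,"dy":0,"dz":0,"rx":0,"ry":0,"rz":0,"hand":0.03}]'
python3 -c "
from h import *
plan(.503,.335,.0042,.8)"
```

```text
clock: 32.72
position: [0.4863, -0.2205, 0.1402]
ee_rot: [-0.003, 0.72, 0.694, -0.0]
contact_force: [0.6, 0.7, 0.4]
width: 0.0434
gripper_force: 40.7
clock: 33.72
position: [0.4982, 0.1625, 0.1404]
ee_rot: [-0.002, 0.719, 0.695, -0.002]
contact_force: [-0.4, 0.2, -0.6]
width: 0.0432
gripper_force: 40.7
clock: 34.55
position: [0.5023, 0.3342, 0.1417]
ee_rot: [-0.0, 0.703, 0.711, -0.001]
contact_force: [-0.1, -0.4, 0.3]
width: 0.0431
gripper_force: 40.8
pos [0.5023 0.3342 0.1417] shift mm [  1.    1.  137.5] rz -0.1 cur yaw 0.7 tilt [-0.002  -0.0015] w 0.0431 t 34.55
```

```bash

python3 -m pendant '[{"dx":0.001,"dy":0.001,"dz":0.01,"rx":0,"ry":0,"rz":0,"hand":0.03},{"dx":0,"dy":0,"dz":0.025,"rx":0,"ry":0,"rz":0,"hand":0.03},{"dx":0,"dy":0,"dz":0.025,"rx":0,"ry":0,"rz":0,"hand":0.03},{"dx":0,"dy":0,"dz":0.025,"rx":0,"ry":0,"rz":0,"hand":0.03},{"dx":0,"dy":0,"dz":0.02,"rx":0,"ry":0,"rz":0,"hand":0.03},{"dx":0,"dy":0,"dz":0.015,"rx":0,"ry":0,"rz":0,"hand":0.03},{"dx":0,"dy":0,"dz":0.008,"rx":0,"ry":0,"rz":0,"hand":0.03},{"dx":0,"dy":0,"dz":0.004,"rx":0,"ry":0,"rz":0,"hand":0.03},{"dx":0,"dy":0,"dz":0,"rx":0,"ry":0,"rz":0,"hand":0.03},{"dx":0,"dy":0,"dz":0,"rx":0,"ry":0,"rz":0,"hand":0.03}]'
python3 -c "
from h import *
plan(.503,.335,.0042,.8)"
```

```text
clock: 35.38
position: [0.505, 0.3363, 0.0112]
ee_rot: [0.0, 0.703, 0.711, 0.001]
contact_force: [0.6, -0.6, -0.8]
width: 0.0434
gripper_force: 40.8
pos [0.505  0.3363 0.0112] shift mm [-1.3 -2.   7. ] rz -0.1 cur yaw 0.7 tilt [0.0011 0.0006] w 0.0434 t 35.38
```

```bash

python3 -m pendant '[{"dx":-0.001,"dy":-0.0015,"dz":0.003,"rx":0,"ry":0,"rz":0,"hand":0.03},{"dx":0,"dy":0,"dz":0.002,"rx":0,"ry":0,"rz":0,"hand":0.03},{"dx":0,"dy":0,"dz":0.0015,"rx":0,"ry":0,"rz":0,"hand":0.03},{"dx":0,"dy":0,"dz":0,"rx":0,"ry":0,"rz":0,"hand":0.03},{"dx":0,"dy":0,"dz":0,"rx":0,"ry":0,"rz":0,"hand":0.03}]'
python3 -m pendant '[{"dx":0,"dy":0,"dz":0,"rx":0,"ry":0,"rz":0,"hand":0.044},{"dx":0,"dy":0,"dz":0,"rx":0,"ry":0,"rz":0,"hand":0.046},{"dx":0,"dy":0,"dz":0,"rx":0,"ry":0,"rz":0,"hand":0.05},{"dx":0,"dy":0,"dz":0,"rx":0,"ry":0,"rz":0,"hand":0.055},{"dx":0,"dy":0,"dz":0,"rx":0,"ry":0,"rz":0,"hand":0.06},{"dx":0,"dy":0,"dz":0,"rx":0,"ry":0,"rz":0,"hand":0.068},{"dx":0,"dy":0,"dz":0,"rx":0,"ry":0,"rz":0,"hand":0.08},{"dx":0,"dy":0,"dz":0,"rx":0,"ry":0,"rz":0,"hand":0.08},{"dx":0,"dy":0,"dz":-0.01,"rx":0,"ry":0,"rz":0,"hand":0.085},{"dx":0,"dy":0,"dz":-0.02,"rx":0,"ry":0,"rz":0,"hand":0.085},{"dx":0,"dy":0,"dz":-0.03,"rx":0,"ry":0,"rz":0,"hand":0.085}]'
python3 -m pendant '[{"dx":0,"dy":0,"dz":-0.03,"rx":0,"ry":0,"rz":0,"hand":0.085},{"dx":0,"dy":0,"dz":-0.03,"rx":0,"ry":0,"rz":0,"hand":0.085},{"dx":0,"dy":0,"dz":-0.03,"rx":0,"ry":0,"rz":0,"hand":0.085},{"dx":0.02,"dy":-0.01,"dz":0,"rx":0,"ry":0,"rz":0,"hand":0.085},{"dx":0.03,"dy":-0.02,"dz":0,"rx":0,"ry":0,"rz":0,"hand":0.085},{"dx":0.03,"dy":-0.02,"dz":0,"rx":0,"ry":0,"rz":0,"hand":0.085},{"dx":0.03,"dy":-0.02,"dz":0,"rx":0,"ry":0,"rz":0,"hand":0.085},{"dx":0.03,"dy":-0.02,"dz":0,"rx":0,"ry":0,"rz":0,"hand":0.085},{"dx":0.02,"dy":-0.02,"dz":0,"rx":0,"ry":0,"rz":0,"hand":0.085},{"dx":0.01,"dy":-0.01,"dz":0,"rx":0,"ry":0,"rz":0,"hand":0.085},{"dx":0,"dy":0,"dz":0,"rx":0,"ry":0,"rz":0,"hand":0.085},{"dx":0,"dy":0,"dz":0,"rx":0,"ry":0,"rz":0,"hand":0.085}]' 
python3 - <<'E'
from h import *
T=manip.get_image('top')['frame'];S=manip.get_image('scene')['frame']
a=cv2.resize(T[160:240,150:350,::-1],(750,300),interpolation=cv2.INTER_CUBIC);b=cv2.resize(S[120:240,280:480,::-1],(500,300),interpolation=cv2.INTER_CUBIC)
o=np.zeros((600,750,3),np.uint8);o[:300]=a;o[300:,:500]=b
cv2.imwrite('pics/c4.png',o)
E
```

```text
clock: 35.8
position: [0.5029, 0.3354, 0.0043]
ee_rot: [0.0, 0.703, 0.712, 0.0]
contact_force: [0.1, 0.7, -0.6]
width: 0.0433
gripper_force: 40.8
clock: 36.72
position: [0.5009, 0.3342, 0.0629]
ee_rot: [-0.001, 0.703, 0.712, -0.003]
contact_force: [1.1, -0.5, -0.1]
width: 0.0849
gripper_force: 0.0
clock: 37.72
position: [0.3806, 0.5035, 0.1545]
ee_rot: [0.001, 0.702, 0.712, 0.0]
contact_force: [0.3, -0.8, 0.4]
width: 0.0849
gripper_force: 0.0
```

View pics/c4.png

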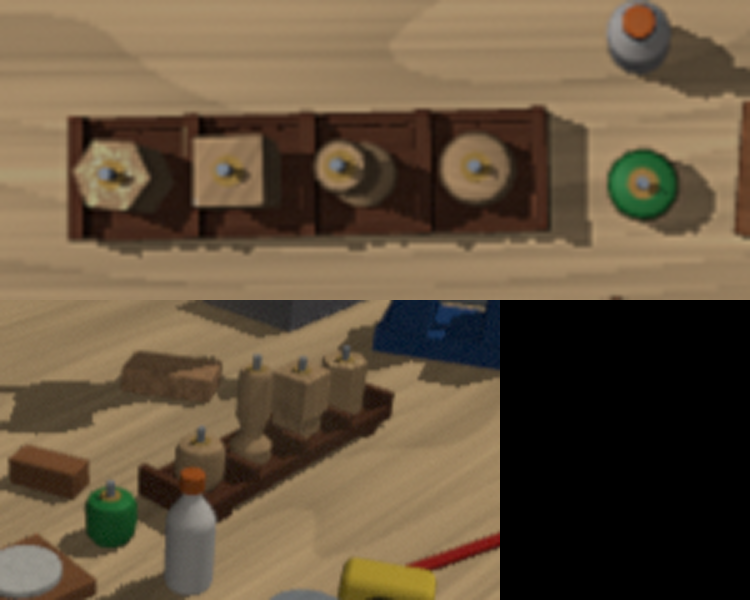

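All four feet stand upright, in the order hex, block, spindle, bun from left to right, and the glue is in place. One numeric check of the studs, then I hand in if it passes.

```bash
python3 - <<'E'
from h import *
T=manip.get_image('top');c,s=np.cos(np.radians(.8)),np.sin(np.radians(.8));ok=True
for n,u,v,z,yb in(("hex",107,174,.09,.114),("block",226,170,.102,.038),("spin",340,166,.127,-.038),("bun",475,167,.078,-.114)):
    p=plane(T,150+u/3.75,160+v/3.75,z)[:2]-[.5045,.221]; x,y=c*p[0]+s*p[1],-s*p[0]+c*p[1]; print(n,round(x,4),round(y-yb,4)); ok&=abs(x)<.012 and abs(y-yb)<.01
if ok: print(manip.sign_off())
E
```

```text
hex -0.0017 -0.0001
block -0.0018 -0.0015
spin -0.0027 -0.0004
bun -0.0021 -0.0009
the job is handed in; nothing more can be done
None
```

The job is handed in: all four feet stand upright in the rack in reverse order, each within about 3 mm of its bay centre by the last camera check, and the glue bottle is still standing where it was.

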